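# Re-equip and lock the relay base of a power unit

### The arm

A 6-joint arm with a two-finger parallel gripper is mounted at the origin on the work surface. World frame = base frame: x ahead of the robot, y to its left, z up, the work surface at z = 0. Lengths are in m, angles in rad, forces in N, time in s.
With the tool pointing down it reaches from about 0.3 to 0.775 m from the base axis. Payload 14.6 kg.
Tool frame: the origin (TCP) lies at the very end of the fingers, on their centre line; the grasp point (between the pads) lies 19 mm behind it; z points along the fingers, y is the line along which they close (so a half turn about z gives the same grasp; the last joint's range is limited). The gripper opens to 94 mm and grips with 3 to 60 N. Pads are 16 mm wide; open, the fingers measure 119 mm over their backs; the gripper's body (75 mm by 177 mm) begins 78 mm behind the grasp point.
Start: joints at [1.185, 0.3, 1.521, -0, 1.321, -0.067], TCP at [0.172, 0.522, 0.205] pointing down, gripper open.
Joint ranges: [-3.03, 3.03], [-0.79, 2.21], [0.23, 2.52], [-1.04, 4.18], [0, 3.07], [-2.55, 2.55]. Speed limits (rad/s): [2.22, 2.22, 2.57, 3.14, 3.14, 3.14].

### API

Orientations are given as [roll, pitch, yaw] about the fixed x, y, z axes, in that order (R = Rz(yaw) Ry(pitch) Rx(roll)).
In Python, from station import ctrl gives the robot as it stands. The module is installed in compiled form; this text tells all that it offers.
- The arm moves only by the tool step_arm, never from a script. Its argument "deltas" is a list of rows, each an object with "dp": the shift along the tool's x, y, z scaled (see below), a list of three; "twist": the turn about the tool's z scaled (see below). In form: [{"dp": [tx, ty, tz], "twist": twist}, ...]. A call has 1 to 12 rows; each row shifts and turns the commanded pose from where the row before left it, along the tool's axes as they then stand; what a row does not reach is not made up. The controller multiplies each number of a shift by 0.04 m and each number of a turn by 4 degrees. A row lasts 1/10 s, in which the tool goes at most 50 mm and 8.59 degrees, less where a joint would pass 70% of its speed; a pose out of reach is approached as far as the arm can. A call with a number of a shift or a turn outside -1 to 1 is refused whole. A call with a gripper value outside its range is refused whole. "gripper" is the opening, from -1 (shut) to 1 (fully open), set as the call begins (left out, the last holds). The fingers move at their own pace and stop on an object; "squeeze" is the grip in N (left out, the last holds). Time passes only in rows, so rows that do not move let the fingers close. It gives the time, the measured TCP pose, the force, the opening and the grip force at its end, in the units of the state.
- ctrl.get_obs(): the state, without advancing time (a new reading comes with each control period).
- ctrl.camera(name): name is "side" or "top" or "wrist"; returns (picture, depth): 400x640x3 uint8, red, green, blue; 400x640 float32, m along the optical axis (not along the pixel's ray), 0 where there is no reading.
- ctrl.get_calibration(name): a dict with "fx", "fy", "cx", "cy" (pixels), "world_to_cam" (4x4, takes a point from world to camera coordinates); the wrist camera has in their place "hand_eye" (4x4, takes a point from camera to tool coordinates, whose origin is the TCP and whose axes are the flange's). Camera axes: x right, y down, z forward; pixel columns grow to the right and rows downward; lengths in m; the calibration is good to about 2 mm. A picture is of the moment at which its call begins: read the wrist's pose just before it. get_calibration takes no time and is no camera call.
- ctrl.hand_in(): hands the job in; it is judged then, once.
Trained networks look in the newest picture that a camera, given by its name, has taken for a name from the list of things; names that differ only in an ending like _2 or _b are one class to them, and where a whole thing is asked for, a point or a joint stands for the part that bears it (a point fixed in the world has none). Each returns a list of dicts, best first, with "conf" (0 to 1); they miss things now and then, are a little off and sometimes report something else, mostly with a low value. They report only what shows in the picture. A call takes as long as a camera call. They do not tell look-alikes from the thing itself.
- ctrl.spot_in(camera, label): "rect" ([left, top, right, bottom] as shares, 0 to 1, of the picture: columns of its width, rows of its height, round what is visible of it).
- ctrl.cut_out(camera, label): "pixels" (400x640 bool, what is visible of it) and "rect" ([left, top, right, bottom] as shares, 0 to 1, of the picture: columns of its width, rows of its height, round what is visible of it).
The state is a dict: "time_s": time; "qpos": joint angles; "joint_vel": joint speeds; "tau": joint torques, N m; "ee_pos": TCP position; "eef_rot": TCP orientation; "force": force on the tool from outside, world axes, zero at the start; "moment": the same for the moment, N m; "grip_width": finger opening in m; "grip_force": force on a finger pad.
Only numpy, scipy, OpenCV 4.12 (cv2) and the standard library are available. Lean on these libraries where they do the work, as an engineer would, in place of code of your own. Each camera call takes 0.05 s, during which the arm holds its last target. There are 200 camera calls.

### The job

On the open power unit, turn the lock collar back to its open mark (one line), pull out the old relay that sits in the unit and leave it in the steel scrap tray, and plug every new relay standing on the bench fully home into the sockets, any relay in any socket. Then turn the collar to its locked mark (two lines), and only after that turn the black selector knob clockwise until it clicks over to its test mark (two lines). Do not knock over the flask or the jar.

Things in the scene. Friction and masses are not known exactly. Their poses are not given: they have to be found in the camera images.
- collar (a joint): Angle of the steel lock collar: 0 = open mark (stop), growing CLOCKWISE from above to 1.047 = locked mark (stop). Friction 0.22 N m, no spring, stays where left. Three lugs reach to 65 mm radius: locked, they lie over the inner flange edges of relays that are home (3 mm above); open, they stand midway between sockets. A relay not home blocks them.
- collar_tab (a point): Centre of the top edge of the collar's one upright grip tab, a steel fin 12 mm thick, 30 mm long along the radius, its centre 47 mm from the axis, free for the upper 65 mm. Top 152 mm above the bench (relays in sockets: 104 mm). Pinch it across its thickness and follow the arc about collar_axis. It points at white marks on the grey chassis: one line open, two lines locked.
- collar_axis (a point): A fixed point on the collar's vertical axis, 60 mm above the bench (level with the socket mouths), in the middle of the three sockets. Its x axis points from the axis to socket0 (chassis x).
- socket0 (a point): Centre of the mouth of a rectangular socket in a black block, 60 mm above the bench and 96 mm from collar_axis (in line with chassis +x; the old relay is in this one at the start). Hole 53 mm long along the radius from collar_axis, 47 mm across, 18 mm deep: the relay's long side lies along that radius, either way round. Home: flange underside on the mouth.
- socket1 (a point): Centre of the mouth of a rectangular socket in a black block, 60 mm above the bench and 96 mm from collar_axis (120 degrees counterclockwise from socket0). Hole 53 mm long along the radius from collar_axis, 47 mm across, 18 mm deep: the relay's long side lies along that radius, either way round. Home: flange underside on the mouth.
- socket2 (a point): Centre of the mouth of a rectangular socket in a black block, 60 mm above the bench and 96 mm from collar_axis (120 degrees clockwise from socket0). Hole 53 mm long along the radius from collar_axis, 47 mm across, 18 mm deep: the relay's long side lies along that radius, either way round. Home: flange underside on the mouth.
- old_relay: Worn relay, plugged in socket0 at the start, under a collar lug. Brass plug 50 x 44 x 14 mm deep, black flange 70 x 60 x 8 mm, white plastic body 54 x 44 x 36 mm above; about 0.16 kg. Origin: centre of the flange underside (body top 44 mm above). x: along its long side, y: across the 44 mm flat sides to pinch, z: up. Pulls straight up freely once the collar is open.
- relay_a: A plug-in relay like old_relay (same size and shape), at first standing on its plug somewhere on the bench, turned any way; it may be absent. Origin: centre of the flange underside, 14 mm above the bench while it stands there (body top 44 mm above the origin, 58 mm above the bench). x: along its long side, z: up.
- relay_b: A plug-in relay like old_relay (same size and shape), at first standing on its plug somewhere on the bench, turned any way; it may be absent. Origin: centre of the flange underside, 14 mm above the bench while it stands there (body top 44 mm above the origin, 58 mm above the bench). x: along its long side, z: up.
- relay_c: A plug-in relay like old_relay (same size and shape), at first standing on its plug somewhere on the bench, turned any way; it may be absent. Origin: centre of the flange underside, 14 mm above the bench while it stands there (body top 44 mm above the origin, 58 mm above the bench). x: along its long side, z: up.
- tray_in (a point): Centre of the inner floor of the fixed dark steel scrap tray, 160 x 140 mm outside (x, y), walls 4 mm thick and 40 mm high over the bench. Floor 4 mm above the bench.
- knob (a joint): Angle of the black selector knob on the chassis, about its vertical axis: 0 = off (stop), growing CLOCKWISE seen from above to 1.2 = test (stop). A spring detent resists with up to about 0.12 N m as far as 0.6, then snaps it on to 1.2 and holds it there.
- knob_top (a point): Centre of the top of the knob's bar grip, on the axis, 89 mm above the bench: bar 62 mm long (this point's x axis), 15 mm thick (y), 36 mm tall. It turns with the knob. Pinch across the thickness and turn.
- jar: Bystander: amber glass jar with a steel cap, 54 mm diameter, 75 mm tall, upright among the relays. Origin: centre of the underside.
- flask: Bystander: steel flask, 70 mm diameter, 200 mm tall, upright at the far left. Origin: centre of the underside.
Mind the look-alikes: they are no part of the job. What is shaped like the old_relay but blue or purple is not meant.

How it is judged:
By the outcome, as a careful person would: the job done as asked, in the order asked, and still so for the second after the job is handed in, with the robot touching nothing.
Of relay_a, relay_b, relay_c only 2 to 3 are there at a start; the rules pass over those that are not, and their reading is None.
At some moment in a run one of relay_a, relay_b, relay_c may be knocked a few centimetres aside while the robot is not near it.
It also fails if it takes over 192 s, if anything falls off the work surface, if the arm or the gripper's body presses on something with over 40 N, if the wrist force passes 120 N, or if a joint passes its speed limit or range.

## Working session

There is one attempt and no reset: what is moved stays moved. The work goes in short steps, Python scripts to look and compute and a tool call to move; the robot and the scene stay as the last step left them, time stands still between calls to the robot, and variables do not carry over. Pictures are saved under pics/ and viewed, at most 14 in all, crops included, and the job is handed in when it is done.

Besides the shell and the picture viewer there is one more tool, called after "Request:" in YAML: its name, and indented under it one key for each argument. step_arm: Moves the arm, as the interface text tells. Its arguments: {"type":"object","properties":{"deltas":{"type":"array"},"gripper":{"type":"number"},"squeeze":{"type":"number"}},"required":["deltas"]}

```bash
mkdir -p pics
cat > h.py <<'E'
import numpy as np, cv2
from station import ctrl
from scipy.spatial.transform import Rotation as R
def T_tool():
    o=ctrl.get_obs(); T=np.eye(4); T[:3,:3]=R.from_euler('xyz',o['eef_rot']).as_matrix(); T[:3,3]=o['ee_pos']; return T
def cam(name):
    T=T_tool(); c=ctrl.get_calibration(name); im,d=ctrl.camera(name)
    M=T@np.array(c['hand_eye']) if name=='wrist' else np.linalg.inv(np.array(c['world_to_cam']))
    return im,d,c,M
def cloud(d,c,M):
    v,u=np.mgrid[0:400,0:640]
    P=np.stack([(u-c['cx'])/c['fx']*d,(v-c['cy'])/c['fy']*d,d],-1)
    W=P@M[:3,:3].T+M[:3,3]; W[d==0]=np.nan
    return W
def save(n,im): cv2.imwrite('pics/'+n+'.png',cv2.cvtColor(im,cv2.COLOR_RGB2BGR))
E
python3 - <<'E'
from h import *
o=ctrl.get_obs(); print({k:np.round(v,3) for k,v in o.items()})
for n in ['top','side']:
    im,d,c,M=cam(n); save(n+'0',im); np.savez(n+'0',im=im,d=d,M=M,K=[c['fx'],c['fy'],c['cx'],c['cy']]); print(n,np.round(M,3).tolist(),c['fx'])
    for l in ['old_relay','collar_tab','knob','tray_in','jar','flask','collar']:
        try:
            W=cloud(d,c,M)
            for r in ctrl.cut_out(n,l):
                p=r['pixels']; print(l,round(r['conf'],2),np.round(np.array(r['rect'])*[640,400,640,400]).astype(int),np.round(np.nanmedian(W[p],0),3))
        except Exception as e: print(l,e)
E
```

```text
{'time_s': np.float64(0.0), 'qpos': array([ 1.185,  0.3  ,  1.522,  0.   ,  1.321, -0.067]), 'joint_vel': array([-0.   ,  0.001, -0.002, -0.   ,  0.001, -0.   ]), 'tau': array([ 1.0000e-03, -5.3180e+01, -3.5274e+01,  7.1000e-02,  2.4000e-02,
       -0.0000e+00]), 'ee_pos': array([0.172, 0.522, 0.205]), 'eef_rot': array([-3.14 , -0.   ,  2.823]), 'force': array([-0.066, -0.093, -0.142]), 'moment': array([-0.014,  0.032, -0.025]), 'grip_force': np.float64(0.0), 'grip_width': np.float64(0.094)}
top [[-0.015, -0.983, 0.182, 0.27], [-1.0, 0.015, -0.003, 0.027], [0.0, -0.182, -0.983, 1.446], [0.0, 0.0, 0.0, 1.0]] 464.37919323947426
old_relay 0.83 [243 262 272 290] [0.304 0.198 0.054]
old_relay 0.78 [401 249 427 270] [ 0.347 -0.268  0.054]
old_relay 0.76 [297 146 320 173] [0.646 0.051 0.1  ]
old_relay 0.74 [354 254 379 280] [ 0.318 -0.122  0.055]
collar_tab 0.6 [294 167 333 205] [0.544 0.046 0.082]
knob 0.74 [358 161 372 181] [ 0.609 -0.119  0.065]
tray_in 0.62 [424 160 474 216] [ 0.572 -0.391  0.005]
jar 0.51 [208 191 230 212] [0.525 0.321 0.072]
flask 0.86 [203 141 232 175] [0.635 0.312 0
[... 322 characters left out ...]
 213] [0.303 0.184 0.038]
old_relay 0.84 [249 252 279 282] [ 0.316 -0.14   0.039]
old_relay 0.75 [270 283 304 321] [ 0.344 -0.297  0.044]
old_relay 0.7 [355 187 378 208] [0.647 0.033 0.085]
old_relay 0.4 [362 221 384 244] [ 0.61  -0.13   0.067]
collar_tab 0.91 [315 180 361 216] [0.529 0.041 0.084]
knob 0.58 [360 225 384 244] [ 0.608 -0.13   0.068]
tray_in 0.74 [349 287 443 358] [ 0.572 -0.364  0.006]
tray_in 0.35 [273 181 417 286] [ 0.54  -0.062  0.036]
jar 0.84 [294 160 312 184] [0.526 0.309 0.047]
jar 0.54 [328 120 348 178] [0.64  0.298 0.092]
flask 0.64 [328 121 350 179] [0.641 0.298 0.095]
collar 0.79 [313 181 357 216] [0.525 0.04  0.084]
collar 0.31 [297 159 311 183] [0.526 0.308 0.047]
```

Run:
```python
from h import *
a=np.load('top0.npz')['im'];save('t1',cv2.resize(a[110:310,160:490],None,fx=2.4,fy=2.4,interpolation=cv2.INTER_CUBIC))
b=np.load('side0.npz')['im'];save('s1',cv2.resize(b[100:370,190:480],None,fx=2.2,fy=2.2,interpolation=cv2.INTER_CUBIC))
```

```text
(no output)
```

View pics/t1.png

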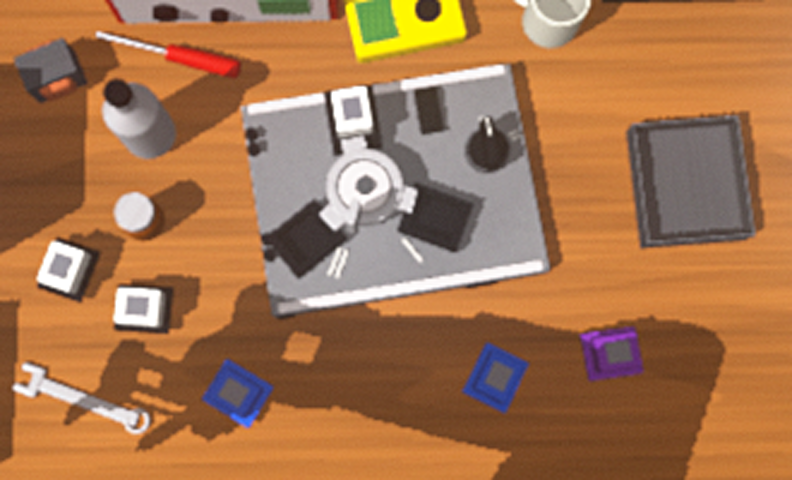

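View pics/s1.png

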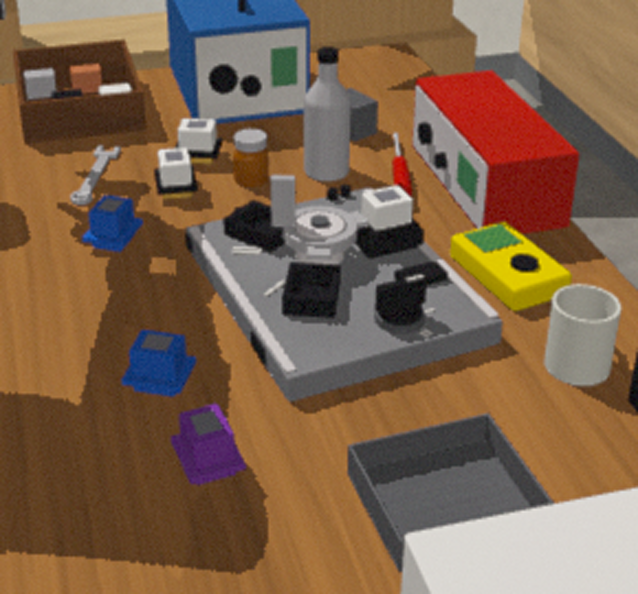

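The top crop shows two white new relays on the bench at full-picture pixels (187,222) and (218,237). The old white relay is in the unit at (306,157). The blue ones at (258,273) and (367,267) and the purple one at (415,257) are look-alikes, so I leave them. The tab points at the two lines (locked) and the one-line mark is counterclockwise of it. Next I measure with the depth data.

```bash
cat >> h.py <<'E'
def rects(W,im,lo,hi,white=150,amin=30):
    "white-ish tops in height band -> minAreaRect in world mm"
    m=(W[...,2]>lo)&(W[...,2]<hi)&(im.min(-1)>white*0+60)&((im.max(-1).astype(int)-im.min(-1))<45)
    m=cv2.morphologyEx(m.astype(np.uint8),cv2.MORPH_OPEN,np.ones((2,2)))
    n,L,s,_=cv2.connectedComponentsWithStats(m); out=[]
    for i in range(1,n):
        if s[i,4]<amin: continue
        P=W[L==i]; r=cv2.minAreaRect((P[:,:2]*1000).astype(np.float32))
        out.append((s[i,:4].tolist(),s[i,4],np.round(r[0],1),np.round(r[1],1),round(r[2],1),round(float(np.median(P[:,2]))*1000,1)))
    return out
E
python3 - <<'E'
from h import *
for n in ['top','side']:
    z=np.load(n+'0.npz'); K=z['K']; c=dict(fx=K[0],fy=K[1],cx=K[2],cy=K[3]); W=cloud(z['d'],c,z['M'])
    print(n)
    for lo,hi in [(.05,.066),(.095,.115),(.14,.16),(.08,.094)]:
        print(lo)
        for r in rects(W,z['im'],lo,hi): print(r)
print(np.round(ctrl.get_calibration('wrist')['hand_eye'],3), ctrl.get_calibration('wrist')['fx'])
E
```

```text
top
0.05
([168, 128, 25, 19], np.int32(259), array([nan, nan]), array([0., 0.]), 0.0, nan)
([504, 189, 4, 25], np.int32(53), array([ 508.2, -545.7]), array([74.3,  4. ]), 2.3, 64.3)
([177, 211, 20, 21], np.int32(264), array([464.7, 423. ]), array([49.7, 53.3]), 70.7, nan)
([209, 230, 20, 16], np.int32(267), array([412.3, 324.9]), array([59.3, 41.7]), 85.5, nan)
([413, 253, 12, 10], np.int32(94), array([ 343.6, -275.3]), array([25.8, 31. ]), 7.3, 57.7)
([363, 262, 11, 12], np.int32(85), array([ 316.5, -125.2]), array([20.9, 30. ]), 57.6, nan)
([252, 269, 13, 11], np.int32(92), array([301.5, 200.4]), array([30.8, 25.8]), 57.0, 58.6)
0.095
([251, 107, 46, 3], np.int32(114), array([802.6, 152.6]), array([139.1,   5.2]), 89.9, 97.4)
([208, 108, 19, 3], np.int32(44), array([802. , 326.2]), array([58.9,  4.1]), 89.7, 97.3)
([505, 129, 11, 88], np.int32(254), array([ 590.2, -546.9]), array([262.1,  19.1]), 3.8, nan)
([300, 147, 17, 20], np.int32(262), array([652.9,  48.9]), array([59. , 45.5]), 8.8, nan)
([145, 171, 5, 23], np.int32(56), array([574.4, 527.4]), array([70.1,  5.8]), 2.3, 97.6)
[... 3717 characters left out ...]
([380, 146, 25, 29], np.int32(97), array([801.2, 234.9]), array([225.8,   6.5]), 89.4, 88.2)
([329, 156, 21, 7], np.int32(77), array([681. , 343.8]), array([158.6,  57.7]), 45.0, 82.8)
([355, 192, 23, 11], np.int32(91), array([673.9, 105.6]), array([187.4,  61.3]), 67.5, nan)
([314, 195, 39, 18], np.int32(468), array([546. ,  34.1]), array([ 86.9, 105.8]), 66.6, nan)
([442, 230, 31, 20], np.int32(227), array([ 846. , -194.9]), array([184.1,  59.3]), 34.9, nan)
([373, 371, 15, 29], np.int32(77), array([ 458.7, -594.3]), array([ 1.9, 70.5]), 0.3, 90.1)
[[ 0.    -0.961 -0.278  0.081]
 [ 1.     0.    -0.    -0.   ]
 [ 0.    -0.278  0.961 -0.179]
 [ 0.     0.     0.     1.   ]] 276.41650152278277
```

Request:
step_arm:
  deltas:
    - {"dp":[-0.84,-0.17,-0.12]}
    - {"dp":[-0.84,-0.17,-0.12]}
    - {"dp":[-0.84,-0.17,-0.12]}
    - {"dp":[-0.84,-0.17,-0.12]}
    - {"dp":[-0.84,-0.17,-0.12]}
    - {"dp":[-0.84,-0.17,-0.12]}
    - {"dp":[-0.84,-0.17,-0.12]}
    - {"dp":[-0.84,-0.17,-0.12]}
    - {"dp":[-0.84,-0.17,-0.12]}
    - {"dp":[0,0,0]}
    - {"dp":[0,0,0]}
  gripper: 1

```text
invalid input at $.deltas[0]: expected keys dp, twist
```

```bash
cat >> h.py <<'E'
def go(p,yaw=None):
    "print shift (tool units of 40mm) and twist (units of 4deg) to target"
    o=ctrl.get_obs(); T=T_tool(); d=T[:3,:3].T@(np.array(p)-T[:3,3])/0.04
    tw=0 if yaw is None else -((np.degrees(yaw-o['eef_rot'][2])+180)%360-180)/4
    print('units',np.round(d,2),'twist',round(tw,2),'at',np.round(o['ee_pos'],4),np.round(np.degrees(o['eef_rot']),1),'q',np.round(o['qpos'],2))
E
python3 - <<'E'
from h import *
im,d,c,M=cam('wrist'); W=cloud(d,c,M); save('w1',im); np.savez('w1',im=im,W=W)
for r in rects(W,im,.05,.066,amin=200): print(r)
m=(W[...,2]<.004);print('table z',np.nanmedian(W[...,2][np.abs(W[...,2])<.01]))
for r in ctrl.cut_out('wrist','relay_a'):
    p=r['pixels']&(W[...,2]>.05)&(W[...,2]<.07); print(r['conf'],np.round(np.array(r['rect'])*[640,400,640,400]).astype(int),np.nanmedian(W[p],0).round(4), cv2.minAreaRect((W[p][:,:2]*1000).astype(np.float32)) if p.sum()>20 else '')
go([.54,.04,.30])
E
```

```text
([227, 366, 42, 26], np.int32(864), array([307.5, 390. ]), array([ 57.3, 408.4]), 59.8, nan)
table z -4.114722404313653e-05
0.97 [226 343 279 393] [0.4073 0.3285 0.0577] ((412.8598937988281, 324.0805969238281), (54.002899169921875, 43.94316482543945), 85.69357299804688)
0.65 [299 348 340 379] [0.4407 0.4291 0.053 ] ((441.0152282714844, 429.94482421875), (42.780029296875, 4.42808723449707), 71.25740814208984)
units [-12.51  -8.57  -2.36] twist 0 at [0.1724 0.5223 0.2054] [-180.    -0.   161.7] q [ 1.19  0.3   1.52  0.    1.32 -0.07]
```

View pics/w1.png

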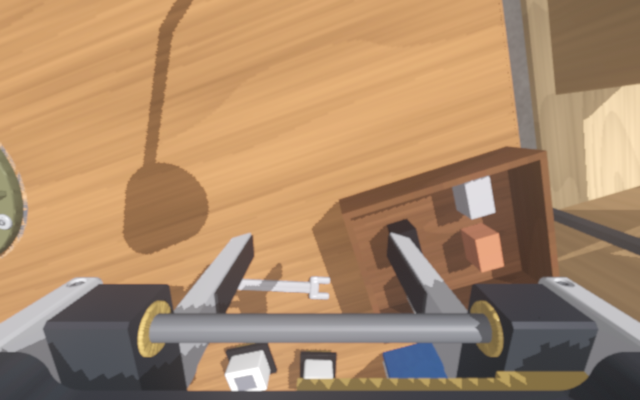

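The move was refused because twist is a required key. This view from the start pose shows the two white relays at (248,370) and (318,368). The clear half of the wrist view is the tool +x side.

Request:
step_arm:
  deltas:
    - {"dp":[-0.95,-0.14,-0.19],"twist":0}
    - {"dp":[-0.95,-0.14,-0.19],"twist":0}
    - {"dp":[-0.95,-0.14,-0.19],"twist":0}
    - {"dp":[-0.95,-0.14,-0.19],"twist":0}
    - {"dp":[-0.95,-0.14,-0.19],"twist":0}
    - {"dp":[-0.95,-0.14,-0.19],"twist":0}
    - {"dp":[-0.95,-0.14,-0.19],"twist":0}
    - {"dp":[-0.95,-0.14,-0.19],"twist":0}
    - {"dp":[-0.95,-0.14,-0.19],"twist":0}
    - {"dp":[-0.95,-0.14,-0.19],"twist":0}
    - {"dp":[0,0,0],"twist":0}
    - {"dp":[0,0,0],"twist":0}
  gripper: 1

```text
time_s: 2.1
ee_pos: [0.5159, 0.3497, 0.281]
eef_rot: [-3.141, -0.0, 2.822]
force: [-1.1, -0.3, 0.1]
grip_width: 0.094
grip_force: 0.0
```

```bash
cat > lookr.py <<'E'
from h import *
import sys
def relays(lo=.05,hi=.066,show=True):
    im,d,c,M=cam('wrist'); W=cloud(d,c,M); save(sys.argv[1],im); np.savez(sys.argv[1],im=im,W=W)
    print('table z',np.nanmedian(W[...,2][np.abs(W[...,2])<.01]))
    for r in ctrl.cut_out('wrist','relay_a'):
        p=r['pixels']&(W[...,2]>lo)&(W[...,2]<hi)
        if p.sum()<50: continue
        col=np.median(im[p],0)
        print(round(r['conf'],2),np.round(np.array(r['rect'])*[640,400,640,400]).astype(int),np.nanmedian(W[p],0).round(4),[np.round(v,1) for v in cv2.minAreaRect((W[p][:,:2]*1000).astype(np.float32))],col)
E
cat > a.py <<'E'
from lookr import *
relays(); go([.63,.01,.28])
E
python3 a.py w2
```

```text
table z -6.403447336886248e-05
0.84 [334 110 380 155] [0.4651 0.4205 0.058 ] [array([466. , 420.9]), array([44. , 53.8]), np.float64(70.7)] [252. 250. 251.]
0.62 [255  92 310 148] [0.4138 0.3242 0.058 ] [array([414.1, 323.5]), array([53.9, 44. ]), np.float64(85.4)] [255. 255. 255.]
units [-5.4  -7.19  0.03] twist 0 at [0.5149 0.3505 0.2812] [-180.    -0.   161.8] q [ 0.54  0.43  1.18  0.    1.54 -0.71]
```

Request:
step_arm:
  deltas:
    - {"dp":[-0.68,-0.9,0],"twist":0}
    - {"dp":[-0.68,-0.9,0],"twist":0}
    - {"dp":[-0.68,-0.9,0],"twist":0}
    - {"dp":[-0.68,-0.9,0],"twist":0}
    - {"dp":[-0.68,-0.9,0],"twist":0}
    - {"dp":[-0.68,-0.9,0],"twist":0}
    - {"dp":[-0.68,-0.9,0],"twist":0}
    - {"dp":[-0.68,-0.9,0],"twist":0}
    - {"dp":[0,0,0],"twist":0}
    - {"dp":[0,0,0],"twist":0}

```text
time_s: 3.2
ee_pos: [0.6318, 0.0087, 0.2812]
eef_rot: [3.141, -0.0, 2.823]
force: [-0.5, 0.6, -0.1]
grip_width: 0.0935
grip_force: 0.0
```

```bash
cat > a.py <<'E'
from lookr import *
relays(.095,.112)
z=np.load('w3.npz'); W=z['W']; im=z['im']
# plane heights histogram around chassis
near=np.hypot(W[...,0]-.558,W[...,1]-.034)<.2
h,e=np.histogram(W[...,2][near],bins=np.arange(0.02,.17,.003)); print([(round(e[i]*1e3),int(h[i])) for i in range(len(h)) if h[i]>60])
# tab top
m=near&(W[...,2]>.148)&(W[...,2]<.156); print('tab',m.sum(),cv2.minAreaRect((W[m][:,:2]*1000).astype(np.float32)), np.median(W[m][:,2]))
go([.515,.046,.2])
E
python3 a.py w3
```

```text
table z -6.714354015058266e-05
[(26, 61), (29, 73), (32, 13329), (35, 12194), (38, 1757), (41, 2316), (44, 694), (47, 734), (50, 149), (53, 420), (56, 678), (59, 2337), (65, 352), (68, 269), (71, 78), (74, 91), (77, 945), (80, 589), (83, 2991), (86, 419), (89, 441), (101, 675), (104, 603), (149, 233), (152, 121)]
tab 356 ((512.113037109375, 50.60682678222656), (11.327156066894531, 29.594507217407227), 72.10783386230469) 0.1516062498577029
units [ 3.05 -0.05  2.04] twist 0 at [0.6317 0.01   0.2816] [180.    0.  161.8] q [-0.04  0.45  1.14  0.    1.55 -1.3 ]
```

View pics/w3.png

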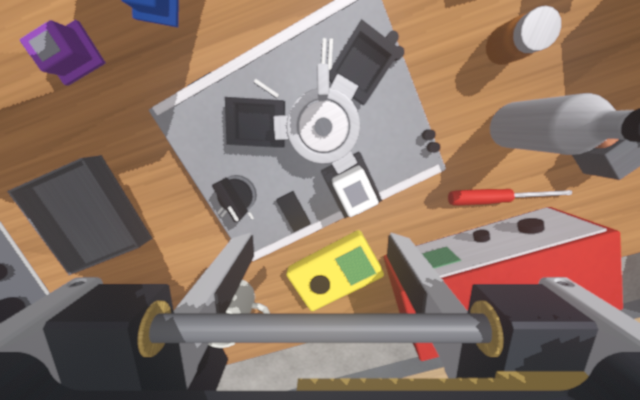

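```bash
cat > a.py <<'E'
from h import *
z=np.load('w3.npz'); W=z['W']; im=z['im']
X=W*1000
def rect(m): 
    r=cv2.minAreaRect(X[m][:,:2].astype(np.float32)); return [np.round(v,1) for v in r],int(m.sum())
D=lambda x,y,r: np.hypot(X[...,0]-x,X[...,1]-y)<r
Z=X[...,2]
bright=im.min(-1)
print('old top',rect(D(652,50,45)&(Z>101)&(Z<107)&(bright>60)))
# ring circle: height 83-86 region
m=D(557,36,45)&(Z>81)&(Z<88); print('ring',rect(m), cv2.minEnclosingCircle(X[m][:,:2].astype(np.float32)))
m=D(557,36,25)&(Z>86); print('hub',rect(m),np.nanmedian(Z[m]))
for n,(x,y) in dict(s1=(498,110),s2=(522,-54)).items():
    m=D(x,y,55)&(Z>56)&(Z<64)&(bright<70); print(n,'block',rect(m),np.median(Z[m]),end=' ')
    # hole: nan or lower inside
    mm=D(x,y,30)&(Z<55)&(Z>38); print('inner',rect(mm))
    print(np.round(X[m].min(0)),np.round(X[m].max(0)))
m=D(620,-125,45)&(Z>84)&(Z<93); print('knob',rect(m))
m=D(572,-380,110)&(Z>36)&(Z<43); print('tray rim',rect(m)); 
save('w3z',cv2.resize(im[10:260,150:420],None,fx=2.2,fy=2.2,interpolation=cv2.INTER_CUBIC))
E
python3 a.py
```

```text
old top ([array([651.8,  51.9]), array([53.8, 43.3]), np.float64(8.5)], 1270)
ring ([array([557.4,  35.7]), array([89.4, 88.4]), np.float64(71.6)], 3104) ((556.9717407226562, 35.99163818359375), 44.95941162109375)
hub ([array([558.4,  37. ]), array([46.8, 46.1]), np.float64(66.3)], 362) 90.47926731214022
s1 block ([array([495.5, 114.4]), array([50.1, 52.4]), np.float64(38.4)], 173) 58.42583337136242 inner ([array([496.3, 113.9]), array([47.2, 50.6]), np.float64(38.5)], 1362)
[461.  92.  56.] [531. 149.  61.]
s2 block ([array([521.9, -51.8]), array([78.3, 60.3]), np.float64(69.0)], 801) 59.72543678892484 inner ([array([521.3, -53.6]), array([50.6, 47.2]), np.float64(68.7)], 1225)
[481. -98.  56.] [564. -17.  62.]
knob ([array([ 611.2, -121.4]), array([60.9, 14.6]), np.float64(8.7)], 470)
tray rim ([array([ 569.4, -386.8]), array([160.4, 142.9]), np.float64(3.4)], 1248)
```

View pics/w3z.png

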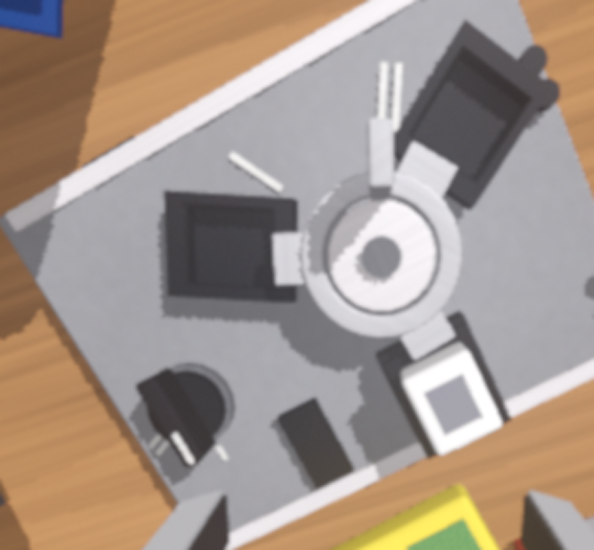

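Tab top at (382,150) in the crop points to the two lines; the one-line mark is at (255,170). Tab centre is (512.1, 50.6) mm at 151.6 mm height, bearing 162°, and the axis is about (557,36). I go and pinch it.

Request:
step_arm:
  deltas:
    - {"dp":[0.79,0.01,0.3],"twist":0}
    - {"dp":[0.79,0.01,0.3],"twist":0}
    - {"dp":[0.79,0.01,0.3],"twist":0}
    - {"dp":[0.79,0.01,0.3],"twist":0}
    - {"dp":[0,0,0.6],"twist":0}
    - {"dp":[0,0,0.6],"twist":0}
    - {"dp":[0,0,0.6],"twist":0}
    - {"dp":[0,0,0.6],"twist":0}
    - {"dp":[0,0,0.56],"twist":0}
    - {"dp":[0,0,0],"twist":0}
    - {"dp":[0,0,0],"twist":0}

```text
time_s: 4.4
ee_pos: [0.5125, 0.0504, 0.1159]
eef_rot: [3.141, 0.0, 2.824]
force: [-0.5, -1.0, 0.6]
grip_width: 0.0939
grip_force: 0.0
```

```bash
cat > a.py <<'E'
from h import *
go([.5121,.0506,.115],np.radians(162.1))
E
python3 a.py
```

```text
units [0.01 0.   0.02] twist -0.07 at [0.5125 0.0504 0.1159] [180.    0.  161.8] q [ 0.03  0.32  1.72  0.    1.1  -1.23]
```

Request:
step_arm:
  deltas:
    - {"dp":[0,0,0],"twist":0}
    - {"dp":[0,0,0],"twist":0}
    - {"dp":[0,0,0],"twist":0}
    - {"dp":[0,0,0],"twist":0}
    - {"dp":[0,0,0],"twist":0}
    - {"dp":[0,0,0],"twist":0}
    - {"dp":[0,0,0],"twist":0}
    - {"dp":[0,0,0],"twist":0}
  gripper: -1
  squeeze: 25

```text
time_s: 5.2
ee_pos: [0.5125, 0.0494, 0.115]
eef_rot: [-3.142, -0.0, 2.823]
force: [0.3, 0.0, -0.2]
grip_width: 0.0333
grip_force: 0.0
```

Request:
step_arm:
  deltas:
    - {"dp":[-0.003,-0.082,0],"twist":-1}
    - {"dp":[-0.003,-0.082,0],"twist":-1}
    - {"dp":[-0.003,-0.082,0],"twist":-1}
    - {"dp":[-0.003,-0.082,0],"twist":-1}
    - {"dp":[-0.003,-0.082,0],"twist":-1}
    - {"dp":[-0.003,-0.082,0],"twist":-1}
    - {"dp":[-0.003,-0.082,0],"twist":-1}

```text
time_s: 5.9
ee_pos: [0.511, 0.0282, 0.115]
eef_rot: [3.139, 0.001, -2.968]
force: [2.6, 14.3, -0.9]
grip_width: 0.012
grip_force: 24.9
```

Request:
step_arm:
  deltas:
    - {"dp":[-0.003,-0.082,0],"twist":-1}
    - {"dp":[-0.003,-0.082,0],"twist":-1}
    - {"dp":[-0.003,-0.082,0],"twist":-1}
    - {"dp":[-0.003,-0.082,0],"twist":-1}
    - {"dp":[-0.003,-0.082,0],"twist":-1}
    - {"dp":[-0.003,-0.082,0],"twist":-1}
    - {"dp":[-0.003,-0.082,0],"twist":-1}
    - {"dp":[-0.003,-0.082,0],"twist":-1}
    - {"dp":[0,0,0],"twist":0}
    - {"dp":[0,0,0],"twist":0}

```text
time_s: 6.9
ee_pos: [0.5207, 0.0079, 0.1149]
eef_rot: [3.133, 0.002, -2.412]
force: [-10.8, 36.7, 8.1]
grip_width: 0.0124
grip_force: 25.3
```

```bash
cat > a.py <<'E'
from h import *
o=ctrl.get_obs(); print(o['moment'].round(2),o['force'].round(1),o['grip_width'],o['grip_force'])
a=np.radians(222.2); go([.557+.047*np.cos(a),.036+.047*np.sin(a),.115],a)
E
python3 a.py
```

```text
[ 6.26  2.11 -0.41] [-10.8  36.7   8.1] 0.012438557156925658 25.32242640852928
units [ 0.03 -0.09 -0.  ] twist -0.11 at [0.5207 0.0079 0.1149] [ 1.795e+02  1.000e-01 -1.382e+02] q [-0.06  0.33  1.7   0.01  1.11 -2.36]
```

Request:
step_arm:
  deltas:
    - {"dp":[0,0,0],"twist":0}
    - {"dp":[0,0,0],"twist":0}
    - {"dp":[0,0,0],"twist":0}
    - {"dp":[0,0,0],"twist":0}
    - {"dp":[0,0,0],"twist":0}
    - {"dp":[0,0,0],"twist":0}
    - {"dp":[0,0,0],"twist":0}
    - {"dp":[0,0,-0.8],"twist":0}
    - {"dp":[0,0,-0.8],"twist":0}
    - {"dp":[0,0,-0.8],"twist":0}
    - {"dp":[0,0,-0.8],"twist":0}
  gripper: 1

```text
time_s: 8.0
ee_pos: [0.522, 0.0034, 0.2444]
eef_rot: [-3.142, -0.0, -2.413]
force: [0.6, -0.7, -0.3]
grip_width: 0.0935
grip_force: 0.0
```

Request:
step_arm:
  deltas:
    - {"dp":[-0.6,0,-0.2],"twist":0}
    - {"dp":[-0.6,0,-0.2],"twist":0}
    - {"dp":[-0.6,0,-0.2],"twist":0}
    - {"dp":[-0.6,0,-0.2],"twist":0}
    - {"dp":[0,0,0],"twist":0}
    - {"dp":[0,0,0],"twist":0}

```text
time_s: 8.6
ee_pos: [0.5936, 0.0673, 0.2745]
eef_rot: [3.141, -0.001, -2.413]
force: [-0.3, -0.2, 0.2]
grip_width: 0.0941
grip_force: 0.0
```

```bash
cat > geo.py <<'E'
from h import *
import sys
def geo(name):
    im,d,c,M=cam('wrist'); W=cloud(d,c,M); save(name,im); np.savez(name,im=im,W=W)
    X=W*1000; Z=X[...,2]; br=im.min(-1)
    def rect(m): 
        if m.sum()<20: return None
        r=cv2.minAreaRect(X[m][:,:2].astype(np.float32)); return [np.round(v,1) for v in r],int(m.sum()),round(float(np.median(Z[m])),1)
    D=lambda x,y,r: np.hypot(X[...,0]-x,X[...,1]-y)<r
    print('tab',rect(D(557,36,70)&(Z>148)&(Z<156)))
    m=D(557,36,46)&(Z>81)&(Z<88); print('ring',rect(m), cv2.minEnclosingCircle(X[m][:,:2].astype(np.float32)) if m.any() else '')
    for n,(x,y) in dict(s0=(652,51),s1=(497,111),s2=(522,-53)).items():
        print(n,'top',rect(D(x,y,45)&(Z>101)&(Z<108)),'hole',rect(D(x,y,32)&(Z<54)&(Z>38)))
    print('knob',rect(D(611,-121,45)&(Z>84)&(Z<93)))
    o=ctrl.get_obs(); print(o['time_s'],o['ee_pos'].round(4),np.degrees(o['eef_rot']).round(1),o['qpos'].round(2),o['force'].round(1))
    return W,im
if __name__=='__main__': geo(sys.argv[1])
E
python3 geo.py g1
```

```text
tab ([array([520. ,   8.4]), array([29. , 11.9]), np.float64(38.7)], 343, 151.6)
ring ([array([557.2,  35.8]), array([89.9, 91.4]), np.float64(41.8)], 3113, 84.3) ((556.9808349609375, 35.99812698364258), 45.986228942871094)
s0 top ([array([651. ,  51.9]), array([53.8, 43.8]), np.float64(8.4)], 1235, 103.9) hole None
s1 top None hole ([array([495.8, 114.6]), array([46.8, 50.7]), np.float64(38.6)], 1158, 42.0)
s2 top None hole ([array([521.1, -52.5]), array([51.9, 47.1]), np.float64(68.5)], 1452, 42.0)
knob ([array([ 610.9, -121.6]), array([62.3, 15.3]), np.float64(8.6)], 668, 88.5)
8.65 [0.5933 0.0669 0.2745] [ 180.    -0.  -138.3] [ 0.05  0.37  1.27 -0.    1.5  -2.25] [ 0.6 -1.   0.8]
```

Run:
```python
from h import *
z=np.load('g1.npz'); im=z['im'];W=z['W']
m=np.hypot(W[...,0]-.557,W[...,1]-.036)<.2
ys,xs=np.where(m); y0,y1,x0,x1=max(ys.min(),0),min(ys.max(),280),xs.min(),xs.max(); print(x0,y0,x1,y1)
save('g1z',cv2.resize(im[y0:y1,x0:x1],(800,int(800*(y1-y0)/(x1-x0))),interpolation=cv2.INTER_CUBIC)[:600])
# lug angles at height 63-75
X=W-np.array([.557,.036,0]); r=np.hypot(X[...,0],X[...,1]); a=np.degrees(np.arctan2(X[...,1],X[...,0]))%360
m=(r>.048)&(r<.063)&(W[...,2]>.066)&(W[...,2]<.09); 
h,e=np.histogram(a[m],bins=np.arange(0,361,5)); print([(int(e[i]),int(h[i])) for i in range(72) if h[i]>4])
# white marks on chassis
m=(r>.05)&(r<.12)&(W[...,2]<.04)&(im.min(-1)>200); h,e=np.histogram(a[m],bins=np.arange(0,361,2)); print([(int(e[i]),int(h[i])) for i in range(180) if h[i]>2])
```

```text
0 0 639 280
[(0, 6), (5, 6), (10, 9), (50, 8), (55, 33), (60, 35), (65, 35), (70, 33), (75, 34), (80, 32), (85, 6), (170, 35), (175, 42), (180, 44), (185, 46), (190, 47), (195, 43), (200, 24), (290, 15), (295, 43), (300, 42), (305, 43), (310, 36), (315, 42), (320, 33), (325, 6)]
[(152, 9), (154, 61), (156, 15), (158, 30), (160, 57), (162, 3), (216, 54), (218, 37)]
```

View pics/g1z.png

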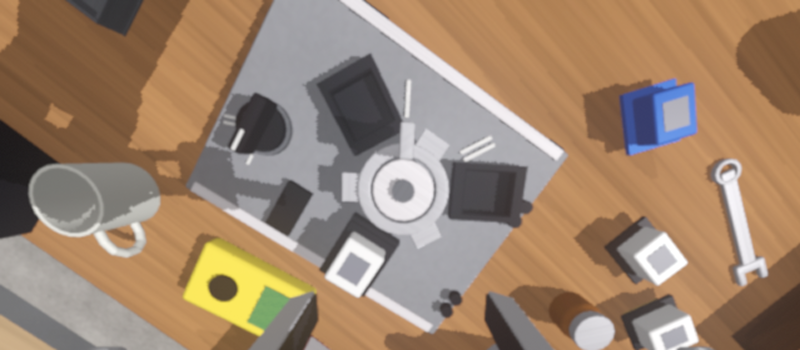

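Tab (407,140 in the crop) lines up with the single mark at (408,97), bearing 217.5° against the mark's 217°. The collar is open, and the two-line mark is at about 157.5°. Now I pull the old relay.

```bash
cat > a.py <<'E'
from h import *
go([.6516,.0514,.16],np.radians(188.5))
z=np.load('g1.npz');W=z['W']; m=(np.hypot(W[...,0]-.640,W[...,1]+.03)<.03)&(W[...,2]>.037); print(np.nanpercentile(W[...,2][m],[50,90,99]).round(3))
m=(np.hypot(W[...,0]-.652,W[...,1]-.051)<.07)&(np.hypot(W[...,0]-.652,W[...,1]-.051)>.045);print(np.nanpercentile(W[...,2][m],[50,90,99]).round(3))
E
python3 a.py
```

```text
units [-0.83 -1.26  2.86] twist 8.31 at [0.5933 0.0669 0.2745] [ 180.    -0.  -138.3] q [ 0.05  0.37  1.27 -0.    1.5  -2.25]
[0.385 0.397 0.4  ]
[0.394 0.406 0.411]
```

Request:
step_arm:
  deltas:
    - {"dp":[-0.42,-0.63,0.2],"twist":0}
    - {"dp":[-0.41,-0.63,0.2],"twist":0}
    - {"dp":[0,0,0.3],"twist":1}
    - {"dp":[0,0,0.3],"twist":1}
    - {"dp":[0,0,0.3],"twist":1}
    - {"dp":[0,0,0.3],"twist":1}
    - {"dp":[0,0,0.3],"twist":1}
    - {"dp":[0,0,0.3],"twist":1}
    - {"dp":[0,0,0.3],"twist":1}
    - {"dp":[0,0,0.3],"twist":1}
    - {"dp":[0,0,0.06],"twist":0.31}
    - {"dp":[0,0,0],"twist":0}
  gripper: 0.3

```text
time_s: 9.85
ee_pos: [0.6517, 0.0513, 0.1606]
eef_rot: [3.142, -0.001, -2.993]
force: [0.0, -0.1, 0.5]
grip_width: 0.0611
grip_force: 0.0
```

```bash
cat > a.py <<'E'
from h import *
go([.6516,.0514,.074],np.radians(188.5))
E
python3 a.py
```

```text
units [0.   0.   2.17] twist 0.0 at [0.6517 0.0513 0.1606] [ 180.    -0.  -171.5] q [ 0.02  0.57  1.25 -0.    1.33 -1.7 ]
```

Request:
step_arm:
  deltas:
    - {"dp":[0,0,0.6],"twist":0}
    - {"dp":[0,0,0.6],"twist":0}
    - {"dp":[0,0,0.6],"twist":0}
    - {"dp":[0,0,0.37],"twist":0}
    - {"dp":[0,0,0],"twist":0}
    - {"dp":[0,0,0],"twist":0}

```text
time_s: 10.45
ee_pos: [0.6526, 0.0517, 0.075]
eef_rot: [-3.141, 0.001, -2.993]
force: [-0.2, -0.3, 0.7]
grip_width: 0.061
grip_force: 0.0
```

Request:
step_arm:
  deltas:
    - {"dp":[0,0,0],"twist":0}
    - {"dp":[0,0,0],"twist":0}
    - {"dp":[0,0,0],"twist":0}
    - {"dp":[0,0,0],"twist":0}
    - {"dp":[0,0,0],"twist":0}
    - {"dp":[0,0,0],"twist":0}
  gripper: -1
  squeeze: 20

```text
time_s: 11.05
ee_pos: [0.6525, 0.0518, 0.0748]
eef_rot: [-3.141, 0.001, -2.993]
force: [-1.7, -0.7, 6.4]
grip_width: 0.0441
grip_force: 20.0
```

Request:
step_arm:
  deltas:
    - {"dp":[0,0,-0.3],"twist":0}
    - {"dp":[0,0,-0.4],"twist":0}
    - {"dp":[0,0,-0.6],"twist":0}
    - {"dp":[0,0,-0.8],"twist":0}
    - {"dp":[0,0,-0.8],"twist":0}
    - {"dp":[0,0,0],"twist":0}

```text
time_s: 11.65
ee_pos: [0.6537, 0.0519, 0.1963]
eef_rot: [-3.141, 0.008, -2.993]
force: [0.2, -0.0, -0.7]
grip_width: 0.0439
grip_force: 20.0
```

```bash
cat > a.py <<'E'
from h import *
go([.5694,-.3868,.13],np.radians(148.5))
E
python3 a.py
```

```text
units [  3.72 -10.53   1.64] twist 10.0 at [0.6537 0.0519 0.1963] [-179.9    0.5 -171.5] q [ 0.02  0.54  1.2  -0.    1.39 -1.7 ]
```

Request:
step_arm:
  deltas:
    - {"dp":[0.34,-0.96,0],"twist":0}
    - {"dp":[0.34,-0.96,0],"twist":0}
    - {"dp":[0.34,-0.96,0],"twist":0}
    - {"dp":[0.34,-0.96,0],"twist":0}
    - {"dp":[0.34,-0.96,0],"twist":0}
    - {"dp":[0.34,-0.96,0],"twist":0}
    - {"dp":[0.34,-0.96,0],"twist":0}
    - {"dp":[0.34,-0.96,0],"twist":0}
    - {"dp":[0.34,-0.96,0],"twist":0}
    - {"dp":[0.34,-0.96,0],"twist":0}
    - {"dp":[0.32,-0.93,0],"twist":0}

```text
time_s: 12.75
ee_pos: [0.5664, -0.3883, 0.1901]
eef_rot: [3.141, -0.0, -2.994]
force: [1.4, -0.3, -1.2]
grip_width: 0.0439
grip_force: 20.0
```

Request:
step_arm:
  deltas:
    - {"dp":[0,0,0.16],"twist":1}
    - {"dp":[0,0,0.16],"twist":1}
    - {"dp":[0,0,0.16],"twist":1}
    - {"dp":[0,0,0.16],"twist":1}
    - {"dp":[0,0,0.16],"twist":1}
    - {"dp":[0,0,0.16],"twist":1}
    - {"dp":[0,0,0.16],"twist":1}
    - {"dp":[0,0,0.16],"twist":1}
    - {"dp":[0,0,0.16],"twist":1}
    - {"dp":[0,0,0.16],"twist":1}
    - {"dp":[0,0,0],"twist":0}
    - {"dp":[0,0,0],"twist":0}

```text
time_s: 13.95
ee_pos: [0.5671, -0.3867, 0.1261]
eef_rot: [-3.142, -0.0, 2.594]
force: [-0.7, 0.1, -0.7]
grip_width: 0.0441
grip_force: 20.0
```

```bash
cat > a.py <<'E'
from h import *
go([.5694,-.3868,.034],np.radians(148.5))
E
python3 a.py
```

```text
units [-0.05  0.03  2.3 ] twist 0.03 at [ 0.5671 -0.3867  0.1261] [-180.    -0.   148.6] q [-0.65  0.67  1.16 -0.    1.31 -1.67]
```

Request:
step_arm:
  deltas:
    - {"dp":[0,0,0.6],"twist":0}
    - {"dp":[0,0,0.6],"twist":0}
    - {"dp":[0,0,0.6],"twist":0}
    - {"dp":[0,0,0.3],"twist":0}
    - {"dp":[0,0,0.2],"twist":0}
    - {"dp":[0,0,0],"twist":0}
    - {"dp":[0,0,0],"twist":0}

```text
time_s: 14.65
ee_pos: [0.5676, -0.3871, 0.035]
eef_rot: [-3.141, 0.001, 2.592]
force: [0.2, 0.2, -1.9]
grip_width: 0.0439
grip_force: 20.0
```

Request:
step_arm:
  deltas:
    - {"dp":[0,0,0],"twist":0}
    - {"dp":[0,0,0],"twist":0}
    - {"dp":[0,0,0],"twist":0}
    - {"dp":[0,0,0],"twist":0}
    - {"dp":[0,0,-0.5],"twist":0}
    - {"dp":[0,0,-0.8],"twist":0}
    - {"dp":[0,0,-0.8],"twist":0}
    - {"dp":[0,0,-0.8],"twist":0}
    - {"dp":[0,0,-0.8],"twist":0}
    - {"dp":[0,0,-0.8],"twist":0}
    - {"dp":[0,0,0],"twist":0}
  gripper: 0.5

```text
time_s: 15.75
ee_pos: [0.5683, -0.3875, 0.2193]
eef_rot: [-3.141, 0.008, 2.592]
force: [-0.0, 0.0, 0.2]
grip_width: 0.0703
grip_force: 0.0
```

```bash
cat > a.py <<'E'
from h import *
z=T_tool()
im,d,c,M=cam('wrist'); W=cloud(d,c,M); save('tr',im)
X=W*1000; m=(np.hypot(X[...,0]-569,X[...,1]+387)<50)&(X[...,2]>42)&(X[...,2]<54)&(im.min(-1)>60)
print('in tray',m.sum(),cv2.minAreaRect(X[m][:,:2].astype(np.float32)),np.median(X[m][:,2]))
ctrl.camera('top'); im,d,c,M=cam('top'); W=cloud(d,c,M)
for r in ctrl.cut_out('top','relay_a'):
    p=r['pixels']; print(round(r['conf'],2),np.nanmedian(W[p],0).round(3),np.median(im[p],0))
go([.50,.29,.24],np.radians(161.8))
E
python3 a.py
```

```text
in tray 34 ((544.6618041992188, -372.76934814453125), (41.887451171875, 0.9588914513587952), 58.571781158447266) 49.34909911180407
0.67 [0.463 0.415 0.053] [162. 155. 162.]
0.64 [0.41  0.318 0.055] [178. 170. 170.]
units [10.26 13.55 -0.67] twist -3.33 at [ 0.5668 -0.3865  0.2124] [ 1.800e+02 -1.000e-01  1.485e+02] q [-0.65  0.61  1.06 -0.    1.47 -1.67]
```

Request:
step_arm:
  deltas:
    - {"dp":[0.68,0.9,-0.12],"twist":0}
    - {"dp":[0.68,0.9,-0.12],"twist":0}
    - {"dp":[0.68,0.9,-0.12],"twist":0}
    - {"dp":[0.68,0.9,-0.12],"twist":0}
    - {"dp":[0.68,0.9,-0.12],"twist":0}
    - {"dp":[0.68,0.9,-0.12],"twist":0}
    - {"dp":[0.68,0.9,-0.12],"twist":0}
    - {"dp":[0.68,0.9,-0.12],"twist":0}

```text
time_s: 16.75
ee_pos: [0.5313, -0.0257, 0.2513]
eef_rot: [-3.141, -0.002, 2.592]
force: [0.9, -0.8, 0.1]
grip_width: 0.0705
grip_force: 0.0
```

Request:
step_arm:
  deltas:
    - {"dp":[0.68,0.9,0],"twist":0}
    - {"dp":[0.68,0.9,0],"twist":0}
    - {"dp":[0.68,0.9,0],"twist":0}
    - {"dp":[0.68,0.9,0],"twist":0}
    - {"dp":[0.68,0.9,0],"twist":0}
    - {"dp":[0.68,0.9,0],"twist":0}
    - {"dp":[0.68,0.9,0],"twist":0}
    - {"dp":[0,0,0],"twist":0}
    - {"dp":[0,0,0],"twist":0}

```text
time_s: 17.65
ee_pos: [0.501, 0.2873, 0.2509]
eef_rot: [-3.14, -0.001, 2.593]
force: [0.1, -0.0, -0.8]
grip_width: 0.0706
grip_force: 0.0
```

```bash
cat > a.py <<'E'
from lookr import *
relays(); go([.4141,.3235,.10],np.radians(85.4))
E
python3 a.py w4
```

```text
table z -0.00010514823412885455
0.71 [279  84 340 147] [0.4137 0.3236 0.0579] [array([414.2, 323.1]), array([54.1, 43.9]), np.float64(85.1)] [255. 255. 255.]
0.58 [365  84 417 140] [0.4651 0.4198 0.0579] [array([466.2, 420.9]), array([44.6, 53.9]), np.float64(70.1)] [255. 255. 255.]
0.3 [ 91 167 329 374] [0.5027 0.0944 0.0593] [array([574.9,  56.7]), array([231.8, 251. ]), np.float64(8.5)] [78. 72. 74.]
units [ 2.35 -0.34  3.79] twist 15.76 at [0.5016 0.286  0.2516] [-179.9   -0.   148.5] q [ 0.45  0.33  1.37 -0.    1.44 -0.57]
```

Request:
step_arm:
  deltas:
    - {"dp":[0.78,-0.11,0],"twist":0}
    - {"dp":[0.78,-0.12,0],"twist":0}
    - {"dp":[0.79,-0.11,0],"twist":0}
    - {"dp":[0,0,0.2],"twist":1}
    - {"dp":[0,0,0.2],"twist":1}
    - {"dp":[0,0,0.2],"twist":1}
    - {"dp":[0,0,0.2],"twist":1}
    - {"dp":[0,0,0.2],"twist":1}
    - {"dp":[0,0,0.2],"twist":1}
    - {"dp":[0,0,0.2],"twist":1}
    - {"dp":[0,0,0.2],"twist":1}

```text
time_s: 18.85
ee_pos: [0.4148, 0.3231, 0.1879]
eef_rot: [-3.142, 0.0, 2.028]
force: [0.7, -0.0, 0.4]
grip_width: 0.0708
grip_force: 0.0
```

Request:
step_arm:
  deltas:
    - {"dp":[0,0,0.25],"twist":1}
    - {"dp":[0,0,0.25],"twist":1}
    - {"dp":[0,0,0.25],"twist":1}
    - {"dp":[0,0,0.25],"twist":1}
    - {"dp":[0,0,0.25],"twist":1}
    - {"dp":[0,0,0.25],"twist":1}
    - {"dp":[0,0,0.25],"twist":1}
    - {"dp":[0,0,0.2],"twist":0.8}
    - {"dp":[0,0,0],"twist":0}
    - {"dp":[0,0,0],"twist":0}

```text
time_s: 19.85
ee_pos: [0.4147, 0.3237, 0.1105]
eef_rot: [3.141, -0.0, 1.489]
force: [-0.2, -0.8, 1.1]
grip_width: 0.0708
grip_force: 0.0
```

```bash
cat > a.py <<'E'
from h import *
go([.4142,.3232,.028],np.radians(85.2))
E
python3 a.py
```

```text
units [-0.01 -0.01  2.06] twist 0.03 at [0.4147 0.3237 0.1105] [180.   -0.   85.3] q [ 0.59  0.35  1.69 -0.    1.1   0.67]
```

Request:
step_arm:
  deltas:
    - {"dp":[0,0,0.6],"twist":0}
    - {"dp":[0,0,0.6],"twist":0}
    - {"dp":[0,0,0.6],"twist":0}
    - {"dp":[0,0,0.26],"twist":0}
    - {"dp":[0,0,0],"twist":0}
    - {"dp":[0,0,0],"twist":0}

```text
time_s: 20.45
ee_pos: [0.4148, 0.3246, 0.0289]
eef_rot: [3.141, -0.001, 1.489]
force: [0.7, -0.1, 0.0]
grip_width: 0.0706
grip_force: 0.0
```

Request:
step_arm:
  deltas:
    - {"dp":[0,0,0],"twist":0}
    - {"dp":[0,0,0],"twist":0}
    - {"dp":[0,0,0],"twist":0}
    - {"dp":[0,0,0],"twist":0}
    - {"dp":[0,0,0],"twist":0}
    - {"dp":[0,0,0],"twist":0}
    - {"dp":[0,0,0],"twist":0}
  gripper: -1
  squeeze: 30

```text
time_s: 21.15
ee_pos: [0.4144, 0.3245, 0.0282]
eef_rot: [3.141, -0.0, 1.489]
force: [-1.3, -1.6, 5.8]
grip_width: 0.0436
grip_force: 30.0
```

```bash
cat > a.py <<'E'
from h import *
go([.4142,.3232,.2],np.radians(68.6))
o=ctrl.get_obs();print(o['force'],o['grip_width'],o['grip_force'])
E
python3 a.py
```

```text
units [-0.03 -0.   -4.29] twist 4.17 at [0.4144 0.3245 0.0282] [180.   -0.   85.3] q [0.59 0.47 1.75 0.   0.93 0.68]
[-1.33934516 -1.58864533  5.78445082] 0.043563513741867135 30.00090390443802
```

Request:
step_arm:
  deltas:
    - {"dp":[0,0,-0.3],"twist":0}
    - {"dp":[0,0,-0.9],"twist":0}
    - {"dp":[0,0,-0.9],"twist":0.8}
    - {"dp":[0,0,-0.9],"twist":0.8}
    - {"dp":[0,0,-0.9],"twist":0.8}
    - {"dp":[0,0,-0.6],"twist":0.8}
    - {"dp":[0,0,-0.3],"twist":0.97}
    - {"dp":[0,0,0],"twist":0}

```text
time_s: 21.95
ee_pos: [0.4146, 0.3246, 0.222]
eef_rot: [3.14, -0.003, 1.196]
force: [0.4, 0.2, -1.3]
grip_width: 0.0437
grip_force: 30.0
```

```bash
cat > a.py <<'E'
from h import *
go([.489,-.137,.22],np.radians(68.6))
T=T_tool(); im,d,c,M=cam('wrist'); W=cloud(d,c,M); save('held',im)
P=(W-T[:3,3])@T[:3,:3]*1000
m=(np.abs(P[...,0])<45)&(np.abs(P[...,1])<30)&(P[...,2]>-36)&(P[...,2]<-24); print(m.sum(),np.median(P[m],0), [np.round(v,1) for v in cv2.minAreaRect(P[m][:,:2].astype(np.float32))])
ys,xs=np.where(m);print(xs.min(),xs.max(),ys.min(),ys.max())
E
python3 a.py
```

```text
units [-10.06   5.95   0.03] twist -0.01 at [0.4146 0.3246 0.222 ] [179.9  -0.2  68.6] q [ 0.59  0.23  1.57 -0.    1.34  0.97]
6197 [  3.14823035   0.28935194 -29.75145482] [array([-1.1, -0. ]), array([53.7, 60. ]), np.float64(0.2)]
269 372 223 304
```

Request:
step_arm:
  deltas:
    - {"dp":[-0.84,0.5,0],"twist":0}
    - {"dp":[-0.84,0.5,0],"twist":0}
    - {"dp":[-0.84,0.5,0],"twist":0}
    - {"dp":[-0.84,0.5,0],"twist":0}
    - {"dp":[-0.84,0.5,0],"twist":0}
    - {"dp":[-0.84,0.5,0],"twist":0}
    - {"dp":[-0.84,0.5,0],"twist":0}
    - {"dp":[-0.84,0.5,0],"twist":0}
    - {"dp":[-0.84,0.5,0],"twist":0}
    - {"dp":[-0.84,0.5,0],"twist":0}
    - {"dp":[-0.84,0.5,0],"twist":0}
    - {"dp":[-0.82,0.45,0],"twist":0}

```text
time_s: 23.2
ee_pos: [0.4887, -0.1387, 0.2187]
eef_rot: [-3.14, 0.0, 1.2]
force: [-0.1, 0.5, -1.6]
grip_width: 0.0438
grip_force: 30.0
```

Request:
step_arm:
  deltas:
    - {"dp":[0,0,0],"twist":0}
    - {"dp":[0,0,0],"twist":0}

```text
time_s: 23.4
ee_pos: [0.4886, -0.1373, 0.2187]
eef_rot: [-3.139, -0.0, 1.198]
force: [-0.6, 1.5, -1.8]
grip_width: 0.0438
grip_force: 30.0
```

```bash
python3 geo.py g2
cat > a.py <<'E'
from h import *
go([.5218,-.0522,.12],np.radians(68.6))
E
python3 a.py
```

```text
tab ([array([520.1,   7.4]), array([29.8, 12.3]), np.float64(38.2)], 655, 151.6)
ring ([array([551. ,  20.4]), array([58.3, 91.7]), np.float64(68.8)], 3420, 84.3) ((556.9496459960938, 35.90950012207031), 45.97052764892578)
s0 top None hole ([array([646.5,  26.7]), array([ 7.2, 31.1]), np.float64(62.7)], 61, 41.9)
s1 top None hole ([array([483.2,  89.3]), array([ 8.9, 33.2]), np.float64(76.4)], 87, 42.5)
s2 top None hole ([array([521.9, -52.6]), array([53.2, 47.2]), np.float64(68.6)], 1799, 41.9)
knob ([array([ 611.2, -123. ]), array([61.7, 15.3]), np.float64(8.8)], 786, 88.5)
23.45 [ 0.4887 -0.1366  0.219 ] [-179.9   -0.    68.7] [-0.34  0.2   1.62  0.    1.33  0.03] [-0.1  0.3 -1. ]
units [2.26 0.01 2.48] twist 0.02 at [ 0.4887 -0.1366  0.219 ] [-179.9   -0.    68.7] q [-0.34  0.2   1.62  0.    1.33  0.03]
```

Request:
step_arm:
  deltas:
    - {"dp":[0.57,0,0.3],"twist":0}
    - {"dp":[0.57,0,0.6],"twist":0}
    - {"dp":[0.57,0,0.6],"twist":0}
    - {"dp":[0.57,0.01,0.6],"twist":0}
    - {"dp":[0,0,0.4],"twist":0}
    - {"dp":[0,0,0],"twist":0}
    - {"dp":[0,0,0],"twist":0}
    - {"dp":[0,0,0],"twist":0}

```text
time_s: 24.25
ee_pos: [0.5231, -0.0523, 0.121]
eef_rot: [3.14, -0.0, 1.198]
force: [-0.2, 1.2, -2.1]
grip_width: 0.0439
grip_force: 30.0
```

```bash
cat > a.py <<'E'
from h import *
go([.5223,-.0516,.0745],np.radians(68.6))
E
python3 a.py
```

```text
units [ 0.01 -0.03  1.16] twist 0.01 at [ 0.5231 -0.0523  0.121 ] [179.9  -0.   68.6] q [-0.17  0.33  1.69 -0.    1.12  0.2 ]
```

Request:
step_arm:
  deltas:
    - {"dp":[0.01,-0.02,0.4],"twist":0}
    - {"dp":[0,0,0.25],"twist":0}
    - {"dp":[0,0,0.1],"twist":0}
    - {"dp":[0,0,0.1],"twist":0}
    - {"dp":[0,0,0.1],"twist":0}
    - {"dp":[0,0,0],"twist":0}

```text
time_s: 24.85
ee_pos: [0.5221, -0.0517, 0.0816]
eef_rot: [-3.141, 0.0, 1.197]
force: [0.3, -0.5, -1.1]
grip_width: 0.0439
grip_force: 30.0
```

Plug has entered the socket with no contact force (7 mm in). Now I push it home.

Request:
step_arm:
  deltas:
    - {"dp":[0,0,0.07],"twist":0}
    - {"dp":[0,0,0.06],"twist":0}
    - {"dp":[0,0,0.05],"twist":0}
    - {"dp":[0,0,0.03],"twist":0}
    - {"dp":[0,0,0],"twist":0}

```text
time_s: 25.35
ee_pos: [0.5222, -0.0516, 0.0742]
eef_rot: [3.141, -0.0, 1.198]
force: [-6.1, 0.8, 9.4]
grip_width: 0.0442
grip_force: 30.0
```

Request:
step_arm:
  deltas:
    - {"dp":[0,0,0],"twist":0}
    - {"dp":[0,0,0],"twist":0}
    - {"dp":[0,0,0],"twist":0}
    - {"dp":[0,0,0],"twist":0}
    - {"dp":[0,0,-0.5],"twist":0}
    - {"dp":[0,0,-0.9],"twist":0}
    - {"dp":[0,0,-0.9],"twist":0}
    - {"dp":[0,0,-0.9],"twist":0}
    - {"dp":[0,0,-0.9],"twist":0}
    - {"dp":[0,0,0],"twist":0}
  gripper: 0.5

```text
time_s: 26.35
ee_pos: [0.5237, -0.0519, 0.2422]
eef_rot: [3.134, -0.002, 1.198]
force: [-0.0, 0.0, -0.8]
grip_width: 0.0705
grip_force: 0.0
```

```bash
cat > a.py <<'E'
from h import *
go([.55,.39,.25],np.radians(160.4))
E
python3 a.py
```

```text
units [10.53 -3.41 -0.2 ] twist -22.95 at [ 0.5237 -0.0519  0.2422] [ 1.796e+02 -1.000e-01  6.860e+01] q [-0.17  0.22  1.54  0.    1.38  0.2 ]
```

Request:
step_arm:
  deltas:
    - {"dp":[0.88,-0.28,-0.02],"twist":0}
    - {"dp":[0.88,-0.28,-0.02],"twist":0}
    - {"dp":[0.88,-0.28,-0.02],"twist":0}
    - {"dp":[0.88,-0.28,-0.02],"twist":0}
    - {"dp":[0.88,-0.28,-0.02],"twist":0}
    - {"dp":[0.88,-0.28,-0.02],"twist":0}
    - {"dp":[0.88,-0.28,-0.02],"twist":0}
    - {"dp":[0.88,-0.28,-0.02],"twist":0}
    - {"dp":[0.88,-0.28,-0.02],"twist":0}
    - {"dp":[0.88,-0.28,-0.02],"twist":0}
    - {"dp":[0.88,-0.28,-0.02],"twist":0}
    - {"dp":[0.85,-0.28,-0.02],"twist":0}

```text
time_s: 27.55
ee_pos: [0.5504, 0.3911, 0.246]
eef_rot: [-3.141, 0.001, 1.198]
force: [0.8, 0.5, 0.4]
grip_width: 0.0706
grip_force: 0.0
```

Request:
step_arm:
  deltas:
    - {"dp":[0,0,0],"twist":-1}
    - {"dp":[0,0,0],"twist":-1}
    - {"dp":[0,0,0],"twist":-1}
    - {"dp":[0,0,0],"twist":-1}
    - {"dp":[0,0,0],"twist":-1}
    - {"dp":[0,0,0],"twist":-1}
    - {"dp":[0,0,0],"twist":-1}
    - {"dp":[0,0,0],"twist":-1}
    - {"dp":[0,0,0],"twist":-1}
    - {"dp":[0,0,0],"twist":-1}
    - {"dp":[0,0,0],"twist":-1}
    - {"dp":[0,0,0],"twist":-1}

```text
time_s: 28.75
ee_pos: [0.5505, 0.3895, 0.2459]
eef_rot: [-3.14, 0.0, 2.038]
force: [0.1, 0.1, 0.4]
grip_width: 0.0703
grip_force: 0.0
```

Request:
step_arm:
  deltas:
    - {"dp":[0,0,0],"twist":-1}
    - {"dp":[0,0,0],"twist":-1}
    - {"dp":[0,0,0],"twist":-1}
    - {"dp":[0,0,0],"twist":-1}
    - {"dp":[0,0,0],"twist":-1}
    - {"dp":[0,0,0],"twist":-1}
    - {"dp":[0,0,0],"twist":-1}
    - {"dp":[0,0,0],"twist":-1}
    - {"dp":[0,0,0],"twist":-1}
    - {"dp":[0,0,0],"twist":-1}
    - {"dp":[0,0,0],"twist":-0.95}
    - {"dp":[0,0,0],"twist":0}

```text
time_s: 29.95
ee_pos: [0.5505, 0.3895, 0.2461]
eef_rot: [-3.141, -0.001, 2.801]
force: [-0.1, 1.0, -0.2]
grip_width: 0.0707
grip_force: 0.0
```

```bash
cat > a.py <<'E'
from lookr import *
relays(); go([.4661,.4209,.10],np.radians(160.4))
E
python3 a.py w5
```

```text
table z -7.958296866661385e-05
0.8 [  0 251  53 298] [ 0.4986 -0.0304  0.0635] [array([497. , -35.1]), array([59.7, 10. ]), np.float64(59.4)] [71. 68. 70.]
0.77 [301  91 346 145] [0.4653 0.4212 0.058 ] [array([466.3, 421.3]), array([43.1, 54.1]), np.float64(69.7)] [255. 255. 255.]
units [2.25 0.03 3.66] twist -0.02 at [0.5506 0.3895 0.2464] [-180.    -0.   160.3] q [ 0.56  0.57  1.05  0.    1.53 -0.67]
```

Request:
step_arm:
  deltas:
    - {"dp":[0.75,0.01,0.4],"twist":0.05}
    - {"dp":[0.75,0.01,0.4],"twist":0}
    - {"dp":[0.75,0.01,0.5],"twist":0}
    - {"dp":[0,0,0.8],"twist":0}
    - {"dp":[0,0,0.8],"twist":0}
    - {"dp":[0,0,0.8],"twist":0}
    - {"dp":[0,0,0.8],"twist":0}
    - {"dp":[0,0,0.5],"twist":0}
    - {"dp":[0,0,0],"twist":0}
    - {"dp":[0,0,0],"twist":0}

```text
time_s: 31.05
ee_pos: [0.4665, 0.4212, 0.0476]
eef_rot: [3.141, 0.0, 2.795]
force: [0.4, -0.0, 0.3]
grip_width: 0.0705
grip_force: 0.0
```

```bash
cat > a.py <<'E'
from lookr import *
go([.4663,.4211,.028],np.radians(160.1))
E
python3 a.py w5
```

```text
units [ 0.   -0.    0.49] twist 0.02 at [0.4665 0.4212 0.0476] [180.    0.  160.2] q [ 0.68  0.63  1.42 -0.    1.08 -0.55]
```

Request:
step_arm:
  deltas:
    - {"dp":[0,0,0.49],"twist":0}
    - {"dp":[0,0,0],"twist":0}
    - {"dp":[0,0,0],"twist":0}

```text
time_s: 31.35
ee_pos: [0.4667, 0.4214, 0.0288]
eef_rot: [3.141, 0.001, 2.796]
force: [0.3, -0.2, 0.3]
grip_width: 0.0705
grip_force: 0.0
```

Request:
step_arm:
  deltas:
    - {"dp":[0,0,0],"twist":0}
    - {"dp":[0,0,0],"twist":0}
    - {"dp":[0,0,0],"twist":0}
    - {"dp":[0,0,0],"twist":0}
    - {"dp":[0,0,0],"twist":0}
    - {"dp":[0,0,0],"twist":0}
    - {"dp":[0,0,0],"twist":0}
  gripper: -1
  squeeze: 30

```text
time_s: 32.05
ee_pos: [0.4664, 0.4212, 0.0278]
eef_rot: [3.141, 0.0, 2.796]
force: [-1.5, -0.8, 5.5]
grip_width: 0.0441
grip_force: 30.0
```

Request:
step_arm:
  deltas:
    - {"dp":[0,0,-0.3],"twist":0}
    - {"dp":[0,0,-0.9],"twist":0}
    - {"dp":[0,0,-0.9],"twist":0}
    - {"dp":[0,0,-0.9],"twist":0}
    - {"dp":[0,0,-0.9],"twist":0}
    - {"dp":[0,0,-0.9],"twist":0}
    - {"dp":[0,0,0],"twist":0}
    - {"dp":[0,0,0],"twist":0}

```text
time_s: 32.85
ee_pos: [0.4662, 0.421, 0.2198]
eef_rot: [3.141, 0.0, 2.796]
force: [0.7, -0.1, -2.5]
grip_width: 0.0437
grip_force: 30.0
```

```bash
cat > held.py <<'E'
from h import *
def held():
    T=T_tool(); im,d,c,M=cam('wrist'); W=cloud(d,c,M)
    P=(W-T[:3,3])@T[:3,:3]*1000
    m=(np.abs(P[...,0])<45)&(np.abs(P[...,1])<30)&(P[...,2]>-36)&(P[...,2]<-24); print('held',m.sum(),np.median(P[m],0), [np.round(v,1) for v in cv2.minAreaRect(P[m][:,:2].astype(np.float32))])
E
cat > a.py <<'E'
from held import *
held(); go([.741,.0645,.22],np.radians(188.6))
E
python3 a.py
```

```text
held 6226 [  5.00527674  -0.26697799 -30.04830268] [array([1. , 0.2]), array([59.8, 53.7]), np.float64(89.1)]
units [-9.49 -6.05 -0.04] twist -7.1 at [0.4659 0.4208 0.2185] [-179.9   -0.   160.2] q [ 0.68  0.47  1.26  0.    1.41 -0.55]
```

```bash
cat > a.py <<'E'
from h import *
go([.553,.041,.22],np.radians(128.6))
E
python3 a.py
```

```text
units [-5.26 -8.2  -0.03] twist 7.9 at [0.4659 0.4208 0.2185] [-179.9   -0.   160.2] q [ 0.68  0.47  1.26  0.    1.41 -0.55]
```

Request:
step_arm:
  deltas:
    - {"dp":[-0.53,-0.82,0],"twist":0}
    - {"dp":[-0.53,-0.82,0],"twist":0}
    - {"dp":[-0.53,-0.82,0],"twist":0}
    - {"dp":[-0.53,-0.82,0],"twist":0}
    - {"dp":[-0.53,-0.82,0],"twist":0}
    - {"dp":[-0.53,-0.82,0],"twist":0}
    - {"dp":[-0.53,-0.82,0],"twist":0}
    - {"dp":[-0.53,-0.82,0],"twist":0}
    - {"dp":[-0.53,-0.82,0],"twist":0}
    - {"dp":[-0.53,-0.82,0],"twist":0}

```text
time_s: 33.9
ee_pos: [0.5542, 0.0391, 0.2178]
eef_rot: [-3.141, -0.003, 2.796]
force: [0.9, -0.7, -1.0]
grip_width: 0.0439
grip_force: 30.0
```

Request:
step_arm:
  deltas:
    - {"dp":[0,0,0],"twist":1}
    - {"dp":[0,0,0],"twist":1}
    - {"dp":[0,0,0],"twist":1}
    - {"dp":[0,0,0],"twist":1}
    - {"dp":[0,0,0],"twist":1}
    - {"dp":[0,0,0],"twist":1}
    - {"dp":[0,0,0],"twist":1}
    - {"dp":[0,0,0],"twist":0.9}
    - {"dp":[0,0,0],"twist":0}
    - {"dp":[0,0,0],"twist":0}

```text
time_s: 34.9
ee_pos: [0.5544, 0.0407, 0.2184]
eef_rot: [-3.14, -0.001, 2.247]
force: [0.5, 0.3, -1.1]
grip_width: 0.0438
grip_force: 30.0
```

```bash
python3 geo.py g3
cat > a.py <<'E'
from held import *
held(); go([.4966,.113,.12],np.radians(128.6))
E
python3 a.py
```

```text
tab ([array([517.2,   5.9]), array([22. , 11.8]), np.float64(37.7)], 294, 151.5)
ring ([array([538.7,  58.3]), array([87.4, 34.1]), np.float64(38.5)], 1500, 84.2) ((549.143798828125, 45.13652420043945), 43.67829132080078)
s0 top None hole ([array([655.5,  50.5]), array([48.8, 45.1]), np.float64(8.8)], 1154, 41.9)
s1 top None hole ([array([497.4, 112.3]), array([47.2, 53.3]), np.float64(38.5)], 1791, 41.9)
s2 top ([array([521.8, -52.3]), array([54.2, 43.8]), np.float64(69.0)], 1427, 104.0) hole None
knob None
34.95 [0.5545 0.0406 0.2187] [-179.9   -0.   128.7] [ 0.01  0.3   1.48 -0.    1.35 -0.67] [-0.  -1.3 -1.5]
held 6238 [  4.93021995   0.21663505 -30.11679335] [array([0.8, 0. ]), array([60. , 53.8]), np.float64(89.8)]
units [2.32 0.   2.47] twist 0.03 at [0.5546 0.0407 0.2189] [-180.    -0.   128.7] q [ 0.01  0.3   1.48 -0.    1.35 -0.67]
```

Request:
step_arm:
  deltas:
    - {"dp":[0.57,0.0,0.2],"twist":0.03}
    - {"dp":[0.57,0,0.5],"twist":0}
    - {"dp":[0.57,0,0.6],"twist":0}
    - {"dp":[0.57,0,0.6],"twist":0}
    - {"dp":[0,0,0.6],"twist":0}
    - {"dp":[0,0,0],"twist":0}
    - {"dp":[0,0,0],"twist":0}

```text
time_s: 35.7
ee_pos: [0.4982, 0.1119, 0.12]
eef_rot: [-3.142, -0.0, 2.243]
force: [1.0, -0.5, -1.8]
grip_width: 0.0438
grip_force: 30.0
```

```bash
cat > a.py <<'E'
from held import *
go([.4979,.1117,.0738],np.radians(128.5)); go([.4979,.1117,.0738],np.radians(128.5))
E
python3 a.py
```

```text
units [ 0.   -0.01  1.16] twist 0.0 at [0.4982 0.1119 0.12  ] [-180.    -0.   128.5] q [ 0.15  0.3   1.73  0.    1.11 -0.52]
units [ 0.   -0.01  1.16] twist 0.0 at [0.4982 0.1119 0.12  ] [-180.    -0.   128.5] q [ 0.15  0.3   1.73  0.    1.11 -0.52]
```

Request:
step_arm:
  deltas:
    - {"dp":[0,-0.01,0.4],"twist":0}
    - {"dp":[0,0,0.25],"twist":0}
    - {"dp":[0,0,0.1],"twist":0}
    - {"dp":[0,0,0.1],"twist":0}
    - {"dp":[0,0,0.1],"twist":0}
    - {"dp":[0,0,0],"twist":0}

```text
time_s: 36.3
ee_pos: [0.4976, 0.1117, 0.0813]
eef_rot: [-3.141, -0.0, 2.243]
force: [0.1, 0.4, -0.4]
grip_width: 0.0439
grip_force: 30.0
```

Request:
step_arm:
  deltas:
    - {"dp":[0,0,0.07],"twist":0}
    - {"dp":[0,0,0.06],"twist":0}
    - {"dp":[0,0,0.05],"twist":0}
    - {"dp":[0,0,0.04],"twist":0}
    - {"dp":[0,0,0],"twist":0}

```text
time_s: 36.8
ee_pos: [0.4977, 0.1118, 0.0738]
eef_rot: [3.141, 0.0, 2.243]
force: [-8.3, -1.9, 16.1]
grip_width: 0.0438
grip_force: 30.0
```

Request:
step_arm:
  deltas:
    - {"dp":[0,0,0],"twist":0}
    - {"dp":[0,0,0],"twist":0}
    - {"dp":[0,0,0],"twist":0}
    - {"dp":[0,0,0],"twist":0}
    - {"dp":[0,0,-0.5],"twist":0}
    - {"dp":[0,0,-0.9],"twist":0}
    - {"dp":[0,0,-0.9],"twist":0}
    - {"dp":[0,0,-0.9],"twist":0}
    - {"dp":[0,0,-0.9],"twist":0}
    - {"dp":[0,0,-0.9],"twist":0}
    - {"dp":[0,0,0],"twist":0}
  gripper: 0.5

```text
time_s: 37.9
ee_pos: [0.4989, 0.112, 0.2773]
eef_rot: [3.135, 0.004, 2.243]
force: [1.5, -0.0, -0.6]
grip_width: 0.0704
grip_force: 0.0
```

```bash
cat > a.py <<'E'
from held import *
go([.5936,.067,.27],np.radians(217.7))
E
python3 a.py
```

```text
units [-2.35  1.15  0.2 ] twist -22.3 at [0.4989 0.112  0.2773] [179.6   0.2 128.5] q [ 0.15  0.16  1.52 -0.    1.45 -0.52]
```

Request:
step_arm:
  deltas:
    - {"dp":[-0.78,0.38,0],"twist":0}
    - {"dp":[-0.78,0.38,0],"twist":0}
    - {"dp":[-0.79,0.39,0],"twist":0}
    - {"dp":[0,0,0],"twist":-1}
    - {"dp":[0,0,0],"twist":-1}
    - {"dp":[0,0,0],"twist":-1}
    - {"dp":[0,0,0],"twist":-1}
    - {"dp":[0,0,0],"twist":-1}
    - {"dp":[0,0,0],"twist":-1}
    - {"dp":[0,0,0],"twist":-1}
    - {"dp":[0,0,0],"twist":-1}
    - {"dp":[0,0,0],"twist":-1}

```text
time_s: 39.1
ee_pos: [0.592, 0.0668, 0.2716]
eef_rot: [-3.141, -0.001, 2.874]
force: [0.1, -1.7, -0.0]
grip_width: 0.0707
grip_force: 0.0
```

Request:
step_arm:
  deltas:
    - {"dp":[0,0,0],"twist":-1}
    - {"dp":[0,0,0],"twist":-1}
    - {"dp":[0,0,0],"twist":-1}
    - {"dp":[0,0,0],"twist":-1}
    - {"dp":[0,0,0],"twist":-1}
    - {"dp":[0,0,0],"twist":-1}
    - {"dp":[0,0,0],"twist":-1}
    - {"dp":[0,0,0],"twist":-1}
    - {"dp":[0,0,0],"twist":-1}
    - {"dp":[0,0,0],"twist":-1}
    - {"dp":[0,0,0],"twist":-1}
    - {"dp":[0,0,0],"twist":-1}

```text
time_s: 40.3
ee_pos: [0.592, 0.0668, 0.2716]
eef_rot: [3.141, -0.001, -2.572]
force: [-0.5, 0.3, -0.0]
grip_width: 0.0707
grip_force: 0.0
```

Request:
step_arm:
  deltas:
    - {"dp":[0,0,0],"twist":-1}
    - {"dp":[0,0,0],"twist":-0.3}
    - {"dp":[0,0,0],"twist":0}
    - {"dp":[0,0,0],"twist":0}

```text
time_s: 40.7
ee_pos: [0.5921, 0.0668, 0.2723]
eef_rot: [3.141, -0.0, -2.485]
force: [-0.5, 0.2, 1.0]
grip_width: 0.0703
grip_force: 0.0
```

```bash
python3 geo.py g4
cat > a.py <<'E'
from h import *
im,d,c,M=cam('top'); W=cloud(d,c,M); save('top5',cv2.resize(im[110:310,160:490],None,fx=2.4,fy=2.4,interpolation=cv2.INTER_CUBIC))
for r in ctrl.cut_out('top','relay_a'):
    p=r['pixels']; print(round(r['conf'],2),np.nanmedian(W[p],0).round(3),np.median(im[p],0))
go([.5198,.0078,.115],np.radians(217.7))
E
python3 a.py
```

```text
tab ([array([519.9,   8. ]), array([28.5, 11.4]), np.float64(37.7)], 342, 151.6)
ring ([array([557.3,  36.1]), array([90.8, 91.1]), np.float64(37.3)], 3161, 84.3) ((557.0166625976562, 36.02162551879883), 45.98344802856445)
s0 top None hole ([array([653.9,  52.5]), array([49.8, 47.2]), np.float64(8.5)], 1000, 41.9)
s1 top ([array([497.4, 112.2]), array([43.3, 54.2]), np.float64(37.8)], 1516, 104.0) hole None
s2 top ([array([521.2, -52.4]), array([53.9, 43.9]), np.float64(68.6)], 1858, 103.9) hole None
knob ([array([ 610.9, -121.5]), array([62.1, 15. ]), np.float64(8.1)], 649, 88.5)
40.75 [0.5921 0.0668 0.2724] [ 180.    -0.  -142.4] [ 0.05  0.37  1.28 -0.    1.5  -2.18] [ 0.3 -0.8  0.4]
0.88 [ 0.516 -0.051  0.101] [216. 212. 209.]
units [ 2.33 -0.06  3.94] twist -0.01 at [0.5921 0.0668 0.2726] [ 180.    -0.  -142.4] q [ 0.05  0.37  1.28  0.    1.5  -2.18]
```

View pics/top5.png

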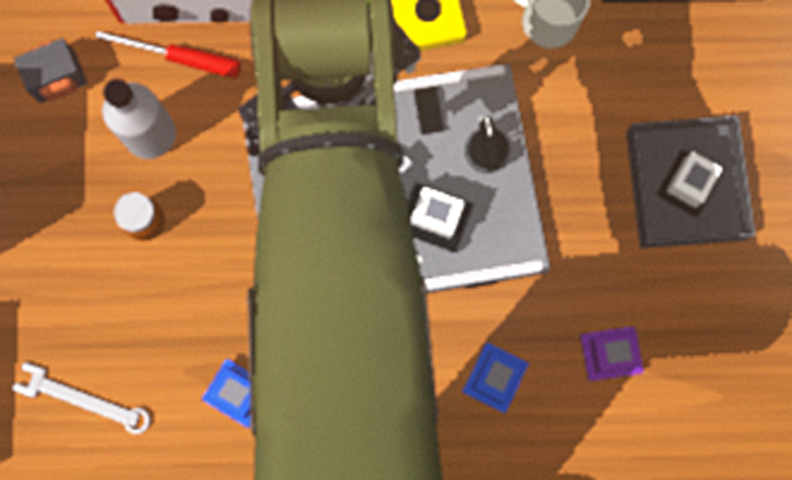

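The top view shows the old relay in the tray at (693,178), flask and jar upright, and no white relay left on the bench. Both new relays measure 104 mm at the top, so they are home. Next I lock the collar.

Request:
step_arm:
  deltas:
    - {"dp":[0.78,-0.02,0.3],"twist":0}
    - {"dp":[0.78,-0.02,0.4],"twist":0}
    - {"dp":[0.77,-0.02,0.6],"twist":0}
    - {"dp":[0,0,0.7],"twist":0}
    - {"dp":[0,0,0.7],"twist":0}
    - {"dp":[0,0,0.7],"twist":0}
    - {"dp":[0,0,0.52],"twist":0}
    - {"dp":[0,0,0],"twist":0}
    - {"dp":[0,0,0],"twist":0}

```text
time_s: 41.75
ee_pos: [0.5201, 0.0079, 0.1166]
eef_rot: [-3.141, 0.0, -2.484]
force: [-0.2, 0.0, 0.2]
grip_width: 0.0706
grip_force: 0.0
```

Request:
step_arm:
  deltas:
    - {"dp":[0,0,0],"twist":0}
    - {"dp":[0,0,0],"twist":0}
    - {"dp":[0,0,0],"twist":0}
    - {"dp":[0,0,0],"twist":0}
    - {"dp":[0,0,0],"twist":0}
    - {"dp":[0,0,0],"twist":0}
    - {"dp":[0,0,0],"twist":0}
    - {"dp":[0,0,0],"twist":0}
    - {"dp":[0,0,0],"twist":0}
    - {"dp":[0,0,0],"twist":0}
    - {"dp":[0,0,0],"twist":0}
    - {"dp":[0,0,0],"twist":0}
  gripper: -1
  squeeze: 25

```text
time_s: 42.95
ee_pos: [0.5199, 0.0079, 0.1158]
eef_rot: [-3.142, -0.0, -2.484]
force: [-0.0, -0.4, -0.1]
grip_width: 0.0119
grip_force: 25.0
```

Request:
step_arm:
  deltas:
    - {"dp":[-0.003,0.082,0],"twist":1}
    - {"dp":[-0.003,0.082,0],"twist":1}
    - {"dp":[-0.003,0.082,0],"twist":1}
    - {"dp":[-0.003,0.082,0],"twist":1}
    - {"dp":[-0.003,0.082,0],"twist":1}
    - {"dp":[-0.003,0.082,0],"twist":1}
    - {"dp":[-0.003,0.082,0],"twist":1}
    - {"dp":[-0.003,0.082,0],"twist":1}
    - {"dp":[-0.003,0.082,0],"twist":1}
    - {"dp":[-0.003,0.082,0],"twist":1}
    - {"dp":[-0.003,0.082,0],"twist":1}
    - {"dp":[-0.003,0.082,0],"twist":1}

```text
time_s: 44.15
ee_pos: [0.5104, 0.0452, 0.1158]
eef_rot: [-3.141, -0.001, 2.959]
force: [-4.7, -1.0, 1.9]
grip_width: 0.0122
grip_force: 25.0
```

Request:
step_arm:
  deltas:
    - {"dp":[-0.003,0.082,0],"twist":1}
    - {"dp":[-0.003,0.082,0],"twist":1}
    - {"dp":[-0.003,0.082,0],"twist":1}
    - {"dp":[0,0,0],"twist":0}
    - {"dp":[0,0,0],"twist":0}

```text
time_s: 44.65
ee_pos: [0.513, 0.0546, 0.1158]
eef_rot: [-3.141, -0.002, 2.752]
force: [-6.4, 0.4, 4.4]
grip_width: 0.0116
grip_force: 25.0
```

Request:
step_arm:
  deltas:
    - {"dp":[0,0.03,0],"twist":0.35}
    - {"dp":[0,0.03,0],"twist":0.35}
    - {"dp":[0,0,0],"twist":0}
    - {"dp":[0,0,0],"twist":0}

```text
time_s: 45.05
ee_pos: [0.5133, 0.0547, 0.1158]
eef_rot: [-3.137, -0.002, 2.703]
force: [-12.5, -17.2, 8.0]
grip_width: 0.0128
grip_force: 25.2
```

Request:
step_arm:
  deltas:
    - {"dp":[0,0,0],"twist":0}
    - {"dp":[0,0,0],"twist":0}
    - {"dp":[0,0,0],"twist":0}
    - {"dp":[0,0,0],"twist":0}
    - {"dp":[0,0,-0.8],"twist":0}
    - {"dp":[0,0,-0.8],"twist":0}
    - {"dp":[0,0,-0.8],"twist":0}
    - {"dp":[0,0,-0.8],"twist":0}
    - {"dp":[-0.8,0,-0.5],"twist":0}
    - {"dp":[-0.8,0,0],"twist":0}
    - {"dp":[-0.8,0,0],"twist":0}
    - {"dp":[0,0,0],"twist":0}
  gripper: 0.0

```text
time_s: 46.25
ee_pos: [0.6033, 0.0147, 0.2625]
eef_rot: [-3.141, -0.001, 2.702]
force: [-1.1, -0.1, -0.2]
grip_width: 0.047
grip_force: 0.0
```

```bash
python3 geo.py g5
cat > a.py <<'E'
from h import *
W=np.load('g5.npz')['W']; X=W-np.array([.557,.036,0]); r=np.hypot(X[...,0],X[...,1]); a=np.degrees(np.arctan2(X[...,1],X[...,0]))%360
m=(r>.048)&(r<.063)&(W[...,2]>.07)&(W[...,2]<.09)
h,e=np.histogram(a[m],bins=np.arange(0,361,5)); print([(int(e[i]),int(h[i])) for i in range(72) if h[i]>4])
go([.611,-.1215,.18],np.radians(188.4))
E
python3 a.py
```

```text
tab ([array([513.3,  54.6]), array([12. , 29.8]), np.float64(68.6)], 380, 151.7)
ring ([array([557.4,  35.8]), array([91.6, 90.2]), np.float64(68.5)], 3358, 84.2) ((556.9887084960938, 35.998779296875), 45.98616027832031)
s0 top None hole ([array([654.2,  52. ]), array([49.8, 47.2]), np.float64(8.6)], 1055, 41.9)
s1 top ([array([497.6, 111.9]), array([43.7, 53.9]), np.float64(38.4)], 2007, 104.0) hole None
s2 top ([array([521.8, -52.4]), array([53.7, 43.8]), np.float64(68.7)], 1587, 104.0) hole None
knob ([array([ 611.4, -121.6]), array([62. , 14.9]), np.float64(8.3)], 476, 88.5)
46.3 [0.6021 0.0155 0.2627] [-1.800e+02 -1.000e-01  1.548e+02] [-0.04  0.39  1.28  0.    1.48 -1.17] [ 0.1 -0.   0.5]
[(0, 37), (5, 40), (10, 37), (15, 37), (20, 39), (25, 9), (110, 28), (115, 49), (120, 49), (125, 48), (130, 48), (135, 50), (140, 33), (230, 25), (235, 46), (240, 47), (245, 40), (250, 43), (255, 43), (260, 31), (350, 6), (355, 37)]
units [-1.66 -3.01  2.07] twist -8.39 at [0.6021 0.0155 0.2627] [-1.800e+02 -1.000e-01  1.548e+02] q [-0.04  0.39  1.28  0.    1.48 -1.17]
```

Request:
step_arm:
  deltas:
    - {"dp":[-0.42,-0.75,0],"twist":0}
    - {"dp":[-0.42,-0.75,0],"twist":0}
    - {"dp":[-0.42,-0.75,0],"twist":0}
    - {"dp":[-0.41,-0.76,0],"twist":0}
    - {"dp":[0,0,0.3],"twist":-1}
    - {"dp":[0,0,0.3],"twist":-1}
    - {"dp":[0,0,0.3],"twist":-1}
    - {"dp":[0,0,0.3],"twist":-1}
    - {"dp":[0,0,0.3],"twist":-1}
    - {"dp":[0,0,0.3],"twist":-1}
    - {"dp":[0,0,0.3],"twist":-1}
    - {"dp":[0,0,0.3],"twist":-1}

```text
time_s: 47.5
ee_pos: [0.6104, -0.1205, 0.1678]
eef_rot: [3.142, 0.0, -3.018]
force: [-0.4, -1.2, -0.3]
grip_width: 0.0466
grip_force: 0.0
```

Request:
step_arm:
  deltas:
    - {"dp":[0,0,0.3],"twist":-0.39}
    - {"dp":[0,0,0.3],"twist":0}
    - {"dp":[0,0,0],"twist":0}
    - {"dp":[0,0,0],"twist":0}

```text
time_s: 47.9
ee_pos: [0.6109, -0.1212, 0.144]
eef_rot: [3.142, 0.0, -2.995]
force: [-0.7, 0.1, 0.5]
grip_width: 0.0469
grip_force: 0.0
```

```bash
cat > a.py <<'E'
from h import *
go([.6112,-.1216,.064],np.radians(188.4))
E
python3 a.py
```

```text
units [-0.01 -0.01  2.  ] twist -0.0 at [ 0.6109 -0.1212  0.144 ] [ 180.     0.  -171.6] q [-0.25  0.51  1.37  0.    1.26 -1.97]
```

Request:
step_arm:
  deltas:
    - {"dp":[-0.01,0,0.6],"twist":0}
    - {"dp":[0,0,0.6],"twist":0}
    - {"dp":[0,0,0.5],"twist":0}
    - {"dp":[0,0,0.3],"twist":0}
    - {"dp":[0,0,0],"twist":0}
    - {"dp":[0,0,0],"twist":0}

```text
time_s: 48.5
ee_pos: [0.6118, -0.1214, 0.0649]
eef_rot: [-3.141, 0.001, -2.994]
force: [0.2, 0.3, 0.2]
grip_width: 0.0471
grip_force: 0.0
```

Request:
step_arm:
  deltas:
    - {"dp":[0,0,0],"twist":0}
    - {"dp":[0,0,0],"twist":0}
    - {"dp":[0,0,0],"twist":0}
    - {"dp":[0,0,0],"twist":0}
    - {"dp":[0,0,0],"twist":0}
    - {"dp":[0,0,0],"twist":0}
    - {"dp":[0,0,0],"twist":0}
    - {"dp":[0,0,0],"twist":0}
  gripper: -1
  squeeze: 30

```text
time_s: 49.3
ee_pos: [0.6116, -0.1223, 0.0641]
eef_rot: [-3.14, 0.001, -2.994]
force: [1.3, -6.3, -0.9]
grip_width: 0.0146
grip_force: 30.0
```

Request:
step_arm:
  deltas:
    - {"dp":[0,0,0],"twist":1}
    - {"dp":[0,0,0],"twist":1}
    - {"dp":[0,0,0],"twist":1}
    - {"dp":[0,0,0],"twist":1}
    - {"dp":[0,0,0],"twist":1}
    - {"dp":[0,0,0],"twist":1}
    - {"dp":[0,0,0],"twist":1}
    - {"dp":[0,0,0],"twist":1}
    - {"dp":[0,0,0],"twist":1}

```text
time_s: 50.2
ee_pos: [0.6115, -0.1224, 0.0642]
eef_rot: [-3.141, 0.002, 2.658]
force: [0.8, -6.7, -0.5]
grip_width: 0.0153
grip_force: 30.0
```

Request:
step_arm:
  deltas:
    - {"dp":[0,0,0],"twist":1}
    - {"dp":[0,0,0],"twist":1}
    - {"dp":[0,0,0],"twist":1}
    - {"dp":[0,0,0],"twist":1}
    - {"dp":[0,0,0],"twist":1}
    - {"dp":[0,0,0],"twist":1}
    - {"dp":[0,0,0],"twist":1}
    - {"dp":[0,0,0],"twist":1}
    - {"dp":[0,0,0],"twist":0.2}
    - {"dp":[0,0,0],"twist":0}
    - {"dp":[0,0,0],"twist":0}

```text
time_s: 51.3
ee_pos: [0.6115, -0.1224, 0.0642]
eef_rot: [-3.142, 0.002, 2.088]
force: [0.0, -7.2, -0.2]
grip_width: 0.0147
grip_force: 30.0
```

Request:
step_arm:
  deltas:
    - {"dp":[0,0,0],"twist":0}
    - {"dp":[0,0,0],"twist":0}
    - {"dp":[0,0,0],"twist":0}
    - {"dp":[0,0,0],"twist":0}
    - {"dp":[0,0,-0.8],"twist":0}
    - {"dp":[0,0,-0.8],"twist":0}
    - {"dp":[0,0,-0.8],"twist":0}
    - {"dp":[0,0,-0.8],"twist":0}
    - {"dp":[-0.7,0,-0.8],"twist":0}
    - {"dp":[-0.7,0,-0.8],"twist":0}
    - {"dp":[-0.3,0,0],"twist":0}
    - {"dp":[0,0,0],"twist":0}
  gripper: 0.0

```text
time_s: 52.5
ee_pos: [0.6453, -0.1815, 0.2558]
eef_rot: [3.141, 0.0, 2.087]
force: [0.3, 0.0, -0.1]
grip_width: 0.0468
grip_force: 0.0
```

```bash
python3 geo.py g6
python3 - <<'E'
from h import *
im=np.load('g6.npz')['im']; save('g6z',cv2.resize(im[0:280,100:500],None,fx=2,fy=2,interpolation=cv2.INTER_CUBIC))
E
```

```text
tab None
ring ([array([573.1,   7.3]), array([81.7, 25.4]), np.float64(29.4)], 1299, 83.9) ((567.0599365234375, 18.082738876342773), 40.84314727783203)
s0 top None hole ([array([653.8,  47.7]), array([51.6, 56.8]), np.float64(8.8)], 1809, 41.9)
s1 top None hole None
s2 top ([array([522. , -53.2]), array([53.7, 44.1]), np.float64(68.4)], 2319, 104.0) hole None
knob ([array([ 611.1, -122.2]), array([14.5, 60.7]), np.float64(30.0)], 628, 88.6)
52.55 [ 0.6448 -0.1805  0.2549] [-1.800e+02 -1.000e-01  1.196e+02] [-0.33  0.55  1.05  0.    1.54 -0.84] [-0.1  0.4 -2.1]
```

View pics/g6z.png

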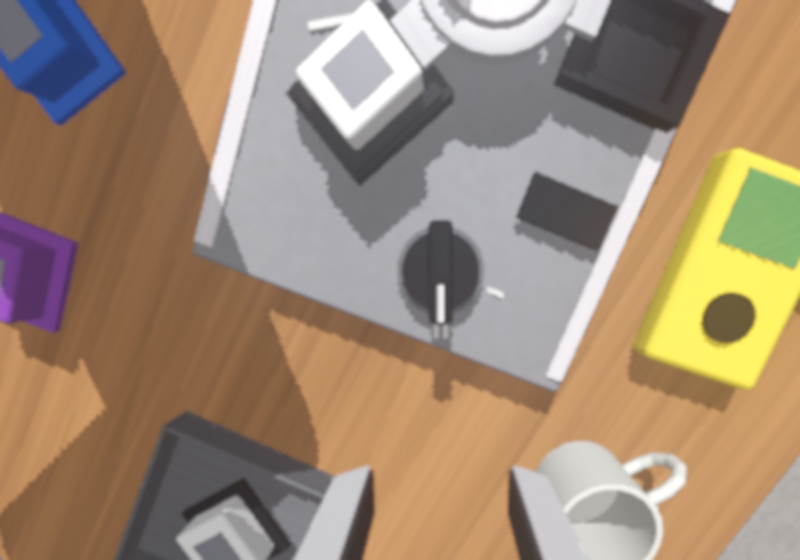

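The knob's white pointer (440,300) stands on the two-line mark (440,330), and the old relay is in the tray at (225,530). I hand in.

```bash
python3 -c "
from station import ctrl
print(ctrl.hand_in())"
```

```text
the job is handed in; nothing more can be done
None
```

The job is handed in at about 53 s: the old relay is in the scrap tray, both new relays (only two were on the bench) are home in socket1 and socket2, the collar is locked, then the knob was turned to test, and the last overview, taken before the locking, showed flask and jar upright.

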